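# First in, first out: rotate the cartons in a gravity lane

### The job

Take the oldest carton, the one at the foot of the sloped lane, set it down in the grey tray standing level on its long narrow edge, and let go, so that the carton behind it slides down to the stop by itself. Then put the new carton that stands on the worktop into the lane behind that one, standing the same way: lower it flat onto the lane's floor between the side guides before you let go, so that it ends up resting against the carton in front. Do not drop the cartons, do not lift the second carton out, and leave the tape roll, the steel dish and the tan cup of metal wool where they are.

Things in the scene. Friction and masses are not known exactly. Their poses are not given: they have to be found in the camera images.
- lane: Fixed bare-metal gravity lane on a dark frame, floor sloping 24 degrees down toward the robot's side. Origin: middle of the floor at the inner face of the end stop, 100 mm above the worktop; own x = uphill, y = across, z = square off the floor. Floor 275 mm long; 48 mm clear between two guides 4 mm thick, 12 mm high; stop 38 mm high; 70 mm wide overall. Slippery: a free carton slides down it.
- tray: Fixed grey open plastic tray, 180 (own x) x 115 (own y) x 20 mm high, walls and floor 4 mm thick; origin under its centre on the worktop, z up. It stands on one side of the lane or the other.
- front_carton_centre (a point): Brown cardboard carton, 118 x 70 x 42 mm, about 0.12 kg. The point is its centre; own x = the 70 mm edge, own y = the 118 mm length, own z = the 42 mm thickness. The oldest: stands in the lane against the stop on a long narrow (118 x 42) face, own x square off the lane's floor, own y uphill.
- second_carton_centre (a point): Brown cardboard carton, 118 x 70 x 42 mm, about 0.12 kg. The point is its centre; own x = the 70 mm edge, own y = the 118 mm length, own z = the 42 mm thickness. It stands the same way, just uphill of and leaning against the front carton.
- new_carton_centre (a point): Brown cardboard carton, 118 x 70 x 42 mm, about 0.12 kg. The point is its centre; own x = the 70 mm edge, own y = the 118 mm length, own z = the 42 mm thickness. The new stock: stands level on a long narrow (118 x 42) face on the worktop, 70 mm high, own x up, on the side of the lane away from the tray.
- tape_roll: Orange tape roll, 66 mm across, 13 mm high, lying flat; bystander, origin under its centre.
- parts_dish: Round steel dish with screws, 67 mm across, 16 mm high; bystander, origin under its centre.
- wool_cup: Round tan cup filled with metal wool, 52 mm across, 34 mm high; bystander, origin under its centre.
Mind the look-alikes: they are no part of the job. What is shaped like the part that bears new_carton_centre but green is not meant.

How it is judged:
By the outcome, as a careful person would: the job done as asked, in the order asked, and still so for the second after the job is handed in, with the robot touching nothing.
It also fails if it takes over 70 s, if anything falls off the work surface, if the arm or the gripper's body presses on something with over 40 N, if the wrist force passes 120 N, or if a joint passes its speed limit or range.

### The arm

A 6-joint arm with a two-finger parallel gripper is mounted at the origin on a cart in front of the work surface, level with it; the furniture and walls round the work are solid. World frame = base frame: x ahead of the robot, y to its left, z up, the work surface at z = 0. Lengths are in m, angles in rad, forces in N, time in s.
With the tool pointing down it reaches from about 0.35 to 0.975 m from the base axis. Payload 7.1 kg.
Tool frame: the origin (TCP) lies midway between the tips of the shut fingers; the grasp point (between the pads) lies 19 mm behind it; z points along the fingers, y is the direction in which the jaws open and shut (so a half turn about z gives the same grasp; the last joint's range is limited). The gripper opens to 88 mm and grips with 3 to 60 N. Pads are 20 mm wide; open, the fingers measure 115 mm over their backs; the gripper's body (75 mm by 178 mm) begins 61 mm behind the grasp point.
Start: joints at [1.27, 0.423, 1.63, -0, 1.089, -0.019], TCP at [0.174, 0.6, 0.223] pointing down, gripper open.
Joint ranges: [-3, 3], [-0.9, 2.11], [0.09, 2.58], [-1.31, 4.45], [0.11, 2.69], [-2.54, 2.54]. Speed limits (rad/s): [2.39, 2.39, 3.01, 3.14, 3.14, 3.14].

### API

Orientations are given as a rotation vector (axis times angle).
In Python, from rig import r gives the robot as it stands.
- The arm moves only by the tool drive_tool, never from a script. Its arguments are lists of equal length, an entry for each row: "claw": the opening, from 0 (shut) to 1 (fully open); "travel": the shift along the tool's x, y, z in mm, a list of three; "spin": the turn about the tool's z in rad. A call has exactly 5 rows; each row is the pose to reach, as a shift and turn from the pose measured when the call began, along the tool's axes at that moment; what a row does not reach only later rows make up. A row lasts 1/8 s, in which the tool goes at most 62.5 mm and 10.7 degrees, less where a joint would pass 70% of its speed; a pose out of reach is approached as far as the arm can. A call with a gripper value outside its range is refused whole. The fingers move at their own pace and stop on an object; the grip force is fixed at half the most. Time passes only in rows, so rows that repeat a pose let the fingers close, or fill a call up. It gives the time, the measured TCP pose, the force and the opening at its end, in the units of the state.
- r.get_state(): the state, without advancing time (a new reading comes with each control period).
- r.camera(name): name is "scene" or "top" or "wrist"; returns a dict with "img" (480x640x3 uint8, red, green, blue), "K" (3x3 intrinsics, pixels), "rvec" (rotation vector, rad) and "tvec" (3), from world to camera coordinates, as OpenCV has them; the wrist camera has in their place "hand_eye" (4x4, takes a point from camera to tool coordinates, whose origin is the TCP and whose axes are the flange's). Camera axes: x right, y down, z forward; pixel columns grow to the right and rows downward; lengths in m; the calibration is good to about 2 mm. The wrist camera is an equidistant fisheye: a pixel r from the principal point sees the ray r / f radians off the axis. A picture is of the moment at which its call begins: read the wrist's pose just before it. There is no depth.
- r.sign_off(): hands the job in, once; it reports no verdict.
The state is a dict: "time": time; "joints": joint angles; "joint_velocities": joint speeds; "tau": joint torques, N m; "tool_pos": TCP position; "ee_rot": TCP orientation; "force": force on the tool from outside, world axes, zero at the start; "torque": the same for the moment, N m; "grip_width": opening from 0.0 (shut) to 1.0 (fully open).
Only numpy, scipy, OpenCV 4.12 (cv2) and the standard library are available. Lean on these libraries where they do the work, as an engineer would, in place of code of your own. Each camera call takes 0.05 s, during which the arm holds its last target.

## Working session

There is one attempt and no reset: what is moved stays moved. The work goes in short steps, Python scripts to look and compute and a tool call to move; the robot and the scene stay as the last step left them, time stands still between calls to the robot, and variables do not carry over. Pictures are saved under pics/ and viewed, and the job is handed in when it is done.

Besides the shell and the picture viewer there is one more tool, called as name([rows], argument=value, ...), one row to a line, values as JSON. drive_tool: Moves the arm, as the interface text tells. Its arguments: {"type":"object","properties":{"claw":{"type":"array","items":{"type":"number"}},"travel":{"type":"array","items":{"type":"array","items":{"type":"number"}}},"spin":{"type":"array","items":{"type":"number"}}},"required":["claw","travel","spin"]}

```bash
mkdir -p pics; ls; python3 - <<'E'
from rig import r
import cv2
s=r.get_state(); print(s)
for n in ["scene","top","wrist"]:
    c=r.camera(n); cv2.imwrite(f"pics/{n}0.png",c["img"][:,:,::-1])
    print(n,{k:v for k,v in c.items() if k!="img"})
E
```

```text
pics
{'time': 0.0, 'joints': array([ 1.26997991e+00,  4.23816381e-01,  1.63071819e+00, -3.83859520e-05,
        1.08857642e+00, -1.89770570e-02]), 'joint_velocities': array([ 1.91413158e-05,  1.33868710e-03,  1.30955239e-03, -1.42570843e-03,
        1.88254939e-03,  5.04333120e-04]), 'tau': array([ 4.40303207e-03, -5.44618857e+01, -2.73676014e+01,  6.45038788e-02,
        2.28476065e-02, -1.22327438e-04]), 'tool_pos': array([0.17363033, 0.59980721, 0.22190589]), 'ee_rot': array([-4.41191337e-01, -3.11024774e+00,  2.36292642e-03]), 'force': array([-0.58202143, -0.56781568,  0.03988629]), 'torque': array([ 0.00928618,  0.00784526, -0.02072885]), 'grip_width': 0.9982934060731349}
scene {'K': array([[460.88024552,   0.        , 322.85829995],
       [  0.        , 460.88024552, 235.19535149],
       [  0.        ,   0.        ,   1.        ]]), 'rvec': array([ 1.77231343, -1.07684651,  0.68902434]), 'tvec': array([-0.44034014,  0.29455942,  0.7420012 ])}
top {'K': array([[480.40679278,   0.        , 311.74076118],
       [  0.        , 480.40679278, 240.04502564],
       [  0.        ,   0.        ,   1.        ]]), 'rvec': array([ 2.1785714 , -2.14702067,  0.13373677]), 'tvec': array([-0.18310486,  0.59250318,  1.19723691])}
wrist {'K': array([[371.64829954,   0.        , 319.41464829],
       [  0.        , 371.64829954, 233.7569523 ],
       [  0.        ,   0.        ,   1.        ]]), 'hand_eye': array([[-4.47365256e-04, -9.66186636e-01, -2.57843334e-01,
         7.04465879e-02],
       [ 9.99999215e-01, -7.34015813e-04,  1.01546687e-03,
        -9.32839009e-04],
       [-1.17039160e-03, -2.57842677e-01,  9.66186206e-01,
        -1.61409090e-01],
       [ 0.00000000e+00,  0.00000000e+00,  0.00000000e+00,
         1.00000000e+00]])}
```

View pics/scene0.png

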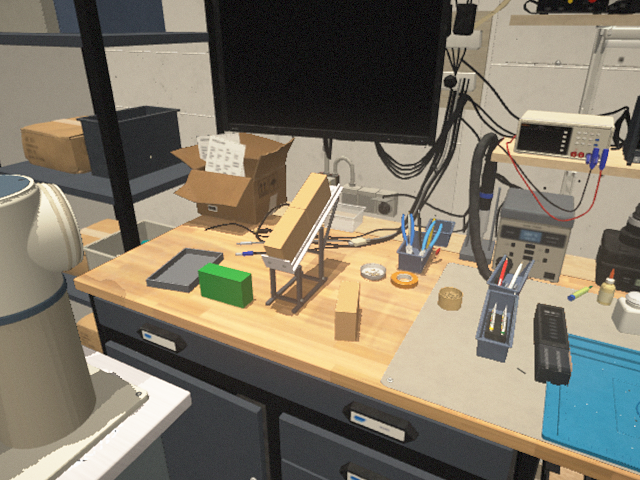

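View pics/top0.png

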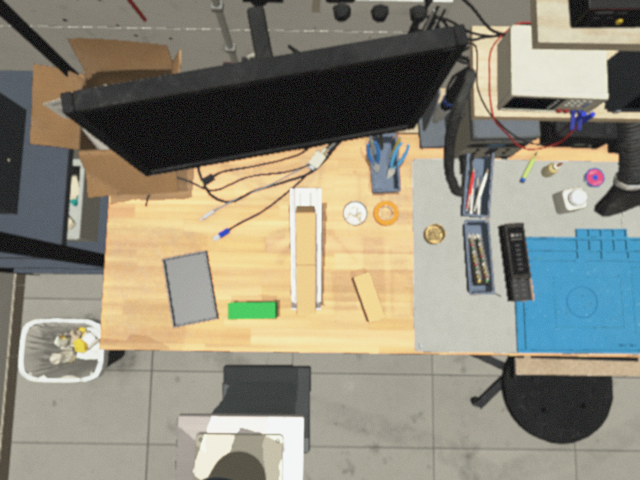

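View pics/wrist0.png

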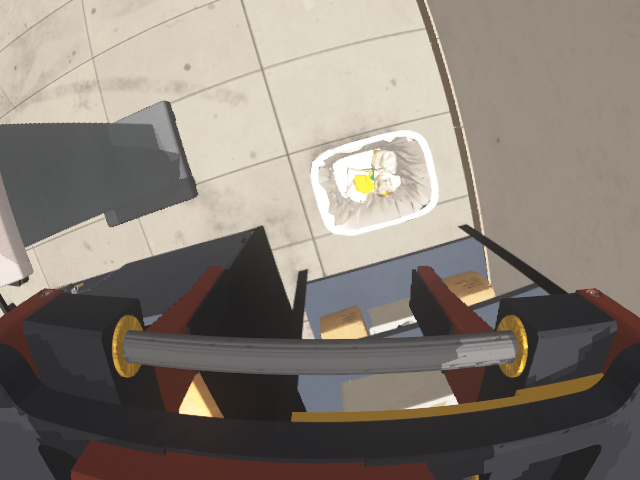

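The top view shows the tray at (190,288), the green look-alike at (252,310), the lane with two cartons at (306,260), and a brown upright carton at (368,297). The dish is at (355,213), the tape roll at (386,213) and the wool cup at (434,234). I'll enlarge these next.

```bash
python3 - <<'E'
import cv2
a=cv2.imread("pics/top0.png")[170:350,150:410]; cv2.imwrite("pics/top0z.png",cv2.resize(a,None,fx=3,fy=3,interpolation=cv2.INTER_CUBIC))
a=cv2.imread("pics/scene0.png")[160:350,140:400]; cv2.imwrite("pics/scene0z.png",cv2.resize(a,None,fx=3,fy=3,interpolation=cv2.INTER_CUBIC))
E
```

```text
(no output)
```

View pics/top0z.png

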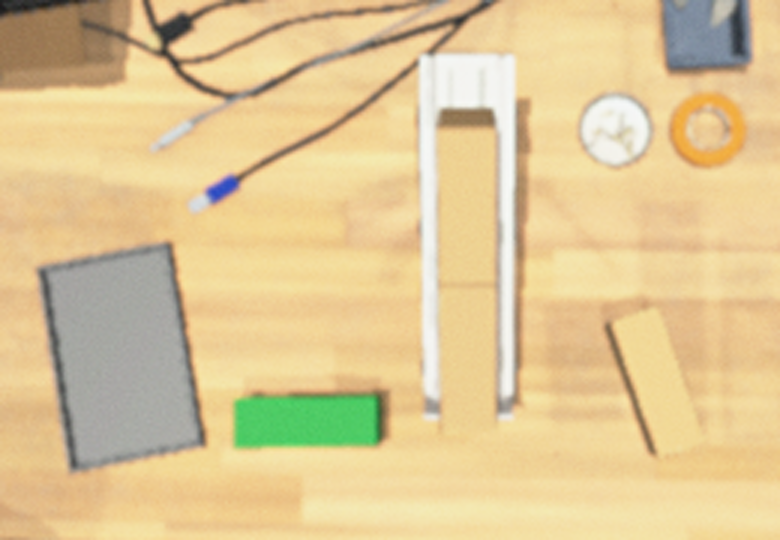

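View pics/scene0z.png

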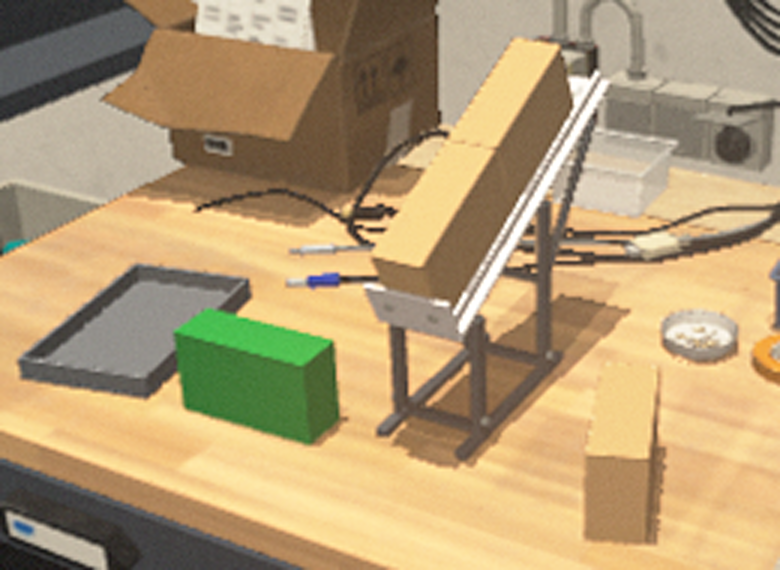

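```bash
cat > h.py <<'E'
import numpy as np, cv2
from scipy.spatial.transform import Rotation as R
def cast(c,px,z):
    px=np.atleast_2d(np.float64(px)); z=np.broadcast_to(z,len(px))
    M=cv2.Rodrigues(c["rvec"])[0]; o=-M.T@c["tvec"]
    d=(M.T@np.linalg.inv(c["K"])@np.c_[px,np.ones(len(px))].T).T
    return o+d*((z-o[2])/d[:,2])[:,None]
def castw(c,s,px,z):
    K=c["K"]; px=np.atleast_2d(np.float64(px)); z=np.broadcast_to(z,len(px))
    v=(px-K[:2,2])/K[0,0]; th=np.linalg.norm(v,axis=1); 
    d=np.c_[v/th[:,None]*np.sin(th)[:,None],np.cos(th)]
    H=c["hand_eye"]; T=R.from_rotvec(s["ee_rot"]).as_matrix()
    d=d@H[:3,:3].T@T.T; o=T@H[:3,3]+s["tool_pos"]
    return o+d*((z-o[2])/d[:,2])[:,None]
def projw(c,s,P):
    H=c["hand_eye"]; T=R.from_rotvec(s["ee_rot"]).as_matrix()
    p=((np.atleast_2d(P)-s["tool_pos"])@T-H[:3,3])@H[:3,:3]
    q=np.linalg.norm(p[:,:2],axis=1); th=np.arctan2(q,p[:,2])
    return p[:,:2]/q[:,None]*th[:,None]*c["K"][0,0]+c["K"][:2,2]
E
python3 - <<'E'
from rig import r
from h import *
np.set_printoptions(precision=4,suppress=True)
c=r.camera("top")
Z=lambda p:np.array(p)/3-1/3+[150,170]
fc=cast(c,Z([(441,432),(497,429),(441,284),(497,284),(439,125),(496,124)]),[.164,.164,.212,.212,.260,.260])
print("lane",fc); m=(fc[::2]+fc[1::2])/2; print(m, np.diff(m,axis=0))
n=cast(c,Z([(608,322),(656,308),(703,442),(656,457)]),.07); print("new",n,n.mean(0))
t=cast(c,Z([(38,268),(170,243),(204,446),(72,470)]),.02); print("tray",t,t.mean(0))
g=cast(c,Z([(235,400),(380,393),(378,445),(235,447)]),.07); print("green",g)
print("dish/tape/cup",cast(c,Z([(615,130),(708,130)]),.016),cast(c,[434,234],.034))
# lane far end corners (z of guide top)
print(cast(c,Z([(419,55),(515,55)]),[.1+.275*.4067+.012*.9135]*2))
E
```

```text
lane [[ 0.4121 -0.1423  0.164 ]
 [ 0.4149 -0.1843  0.164 ]
 [ 0.5203 -0.1415  0.212 ]
 [ 0.5209 -0.1823  0.212 ]
 [ 0.629  -0.1394  0.26  ]
 [ 0.6303 -0.1795  0.26  ]]
[[ 0.4135 -0.1633  0.164 ]
 [ 0.5206 -0.1619  0.212 ]
 [ 0.6296 -0.1594  0.26  ]] [[0.107  0.0014 0.048 ]
 [0.1091 0.0025 0.048 ]]
new [[ 0.5005 -0.276   0.07  ]
 [ 0.5126 -0.3156  0.07  ]
 [ 0.4038 -0.354   0.07  ]
 [ 0.3912 -0.3156  0.07  ]] [ 0.452  -0.3153  0.07  ]
tray [[0.5419 0.2105 0.02  ]
 [0.5652 0.0979 0.02  ]
 [0.3926 0.0622 0.02  ]
 [0.371  0.1731 0.02  ]] [0.4677 0.1359 0.02  ]
green [[ 0.4324  0.0289  0.07  ]
 [ 0.4398 -0.0895  0.07  ]
 [ 0.3977 -0.0888  0.07  ]
 [ 0.3945  0.0276  0.07  ]]
dish/tape/cup [[ 0.6707 -0.2862  0.016 ]
 [ 0.6719 -0.3677  0.016 ]] [[ 0.6157 -0.4893  0.034 ]]
[[ 0.6875 -0.1227  0.2228]
 [ 0.6886 -0.1931  0.2228]]
```

Positions from the top view (consistent with each other):
- **Lane:** the stop is at x≈0.442, y≈-0.163, with yaw≈0.018.
- **New carton:** the brown one at zoomed (656,382). It is on the side of the lane away from the tray.
- **Look-alike:** the green box at (307,420) is excluded by its colour and because it stands on the tray side.

Next I'll work out the first move.

```bash
cat >> h.py <<'E'
def rel(s,p,yaw=None):
    """travel(mm), spin to bring TCP to p with tool-y (jaws) at world yaw (mod pi)"""
    T=R.from_rotvec(s["ee_rot"]).as_matrix()
    t=T.T@(np.array(p)-s["tool_pos"])*1000
    sp=0
    if yaw is not None:
        d=T.T@[np.cos(yaw),np.sin(yaw),0]; sp=np.arctan2(-d[0],d[1])
        sp=(sp+np.pi/2)%np.pi-np.pi/2
    return t.round(1),round(float(sp),3)
E
python3 - <<'E'
from rig import r
from h import *
s=r.get_state();T=R.from_rotvec(s["ee_rot"]).as_matrix();print(T.round(3))
print(rel(s,[.40,-.1635,.33],np.pi/2+.018),rel(s,[.174,.6,.33]))
E
```

```text
[[-0.961  0.278 -0.   ]
 [ 0.278  0.961 -0.001]
 [ 0.    -0.001 -1.   ]]
(array([-429.7, -670.6, -107.2]), -0.3) (array([-3.000e-01, -1.000e-01, -1.078e+02]), 0.0)
```

```bash
python3 - <<'E'
from rig import r
from h import *
s=r.get_state()
print(rel(s,[.42,.36,.33],np.pi/2+.018))
E
```

```text
(array([-303.4, -162.2, -107.6]), -0.3)
```

drive_tool([
  [-150,-80,-60],
  [-305,-160,-108],
  [-305,-160,-108],
  [-305,-160,-108],
  [-305,-160,-108],
], claw=[1,1,1,1,1], spin=[-0.1,-0.2,-0.3,-0.3,-0.3])

```text
time: 0.82
tool_pos: [0.3898, 0.3922, 0.3168]
ee_rot: [0.029, -3.141, 0.001]
force: [0.9, 0.7, -0.1]
grip_width: 0.999
```

```bash
python3 - <<'E'
from rig import r
from h import *
s=r.get_state();print(s["tool_pos"],s["joints"])
print(rel(s,[.42,-.1635,.33],np.pi/2+.018))
E
```

```text
[0.38975643 0.3921707  0.31681021] [ 7.67231250e-01  2.18713350e-01  1.69407814e+00 -5.10970246e-04
  1.22951639e+00 -8.21867855e-01]
(array([ -20. , -556.1,  -12.7]), 0.0)
```

drive_tool([
  [-20,-556,-13],
  [-20,-556,-13],
  [-20,-556,-13],
  [-20,-556,-13],
  [-20,-556,-13],
], claw=[1,1,1,1,1], spin=[0,0,0,0,0])

```text
time: 1.45
tool_pos: [0.4059, 0.08, 0.3243]
ee_rot: [-0.03, 3.141, -0.001]
force: [0.8, 1.1, 0.3]
grip_width: 1.0
```

drive_tool([
  [0,-250,0],
  [0,-250,0],
  [0,-250,0],
  [0,-250,0],
  [0,-250,0],
], claw=[1,1,1,1,1], spin=[0,0,0,0,0])

```text
time: 2.08
tool_pos: [0.4103, -0.1735, 0.3244]
ee_rot: [-0.02, 3.141, -0.002]
force: [-0.3, 1.0, -0.1]
grip_width: 0.998
```

```bash
python3 - <<'E'
from rig import r
from h import *
s=r.get_state();c=r.camera("wrist");cv2.imwrite("pics/w1.png",c["img"][:,:,::-1])
print(s["tool_pos"],s["ee_rot"],s["time"])
print(rel(s,[.42,-.1635,.33],np.pi/2+.018))
P=[[.4135,-.1423,.164],[.4135,-.1843,.164],[.5206,-.141,.212],[.5206,-.183,.212]]
print(projw(c,s,P).round(1))
E
```

```text
[ 0.41025647 -0.17354396  0.32443266] [-2.01571951e-02  3.14095103e+00 -2.03702572e-03] 2.075
(array([-9.9,  9.9, -5.6]), -0.005)
[[355.2 221. ]
 [308.1 220.4]
 [356.  353.7]
 [307.8 353.6]]
```

View pics/w1.png

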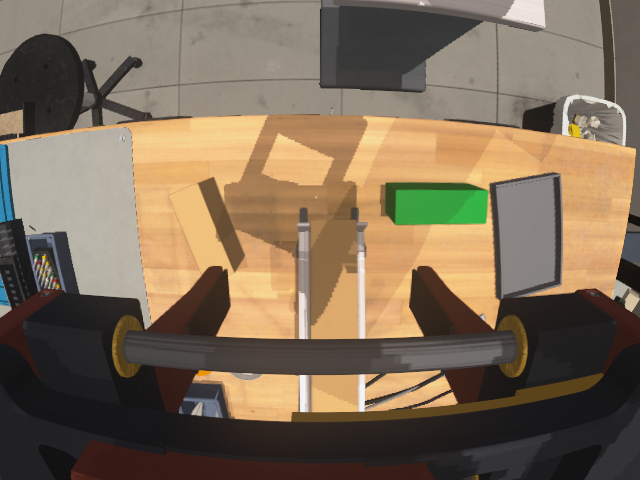

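```bash
python3 - <<'E'
import cv2
a=cv2.imread("pics/w1.png")[190:420,220:420]; cv2.imwrite("pics/w1z.png",cv2.resize(a,None,fx=3,fy=2.6,interpolation=cv2.INTER_CUBIC))
E
```

```text
(no output)
```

View pics/w1z.png

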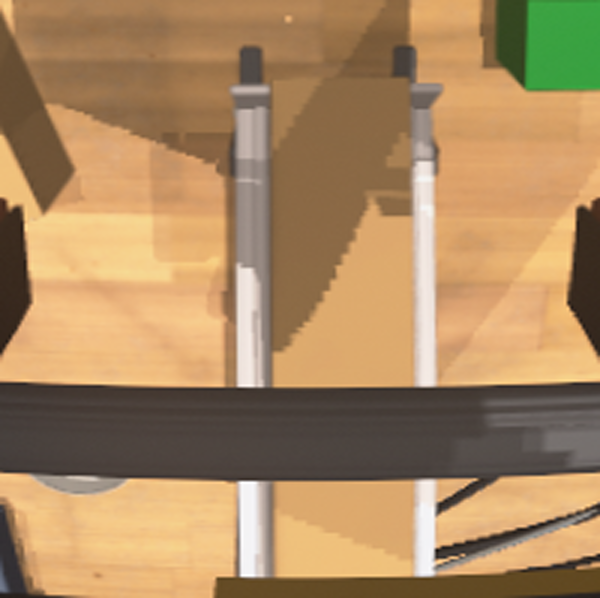

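The wrist view shows the front carton's lower edge at row 220, columns 311–357. That is within 2 px of the prediction from the top view, so I'll descend.

```bash
python3 - <<'E'
from rig import r
from h import *
s=r.get_state()
print(s["tool_pos"],rel(s,[.478,-.1625,.25],np.pi/2+.018),rel(s,[.478,-.1625,.144],np.pi/2+.018))
E
```

```text
[ 0.41016303 -0.17168113  0.32421005] (array([-68. ,   8.2,  74.2]), -0.003) (array([-68. ,   8.3, 180.2]), -0.003)
```

drive_tool([
  [-30,8,20],
  [-68,8,50],
  [-68,8,80],
  [-68,8,100],
  [-68,8,100],
], claw=[1,1,1,1,1], spin=[0,0,0,0,0])

```text
time: 2.75
tool_pos: [0.4771, -0.1606, 0.2229]
ee_rot: [0.026, -3.138, -0.002]
force: [-0.0, -0.4, 0.7]
grip_width: 1.003
```

```bash
python3 - <<'E'
from rig import r
from h import *
s=r.get_state()
print(s["tool_pos"],rel(s,[.478,-.1625,.144],np.pi/2+.018))
E
```

```text
[ 0.47710251 -0.16061417  0.22288509] (array([-1.1, -2. , 78.9]), -0.001)
```

drive_tool([
  [-1,-2,25],
  [-1,-2,50],
  [-1,-2,70],
  [-1,-2,79],
  [-1,-2,79],
], claw=[1,1,1,1,1], spin=[0,0,0,0,0])

```text
time: 3.38
tool_pos: [0.4781, -0.1621, 0.1443]
ee_rot: [0.027, -3.138, -0.002]
force: [-0.0, 0.2, 0.2]
grip_width: 1.003
```

```bash
python3 - <<'E'
from rig import r
from h import *
s=r.get_state();print(s["tool_pos"],s["force"]);c=r.camera("scene");cv2.imwrite("pics/s2z.png",cv2.resize(c["img"][150:350,180:400,::-1],None,fx=3,fy=3))
E
```

```text
[ 0.47808315 -0.1620684   0.14427468] [-0.00063911  0.22557853  0.18538645]
```

View pics/s2z.png

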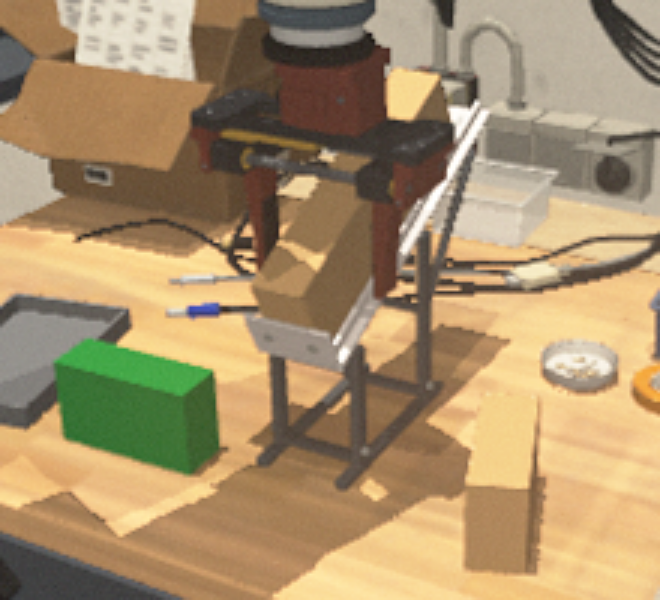

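The fingers straddle the front carton near its middle. I'll close them.

drive_tool([
  [0,0,0],
  [0,0,0],
  [0,0,0],
  [0,0,0],
  [0,0,0],
], claw=[0.3,0.3,0.3,0.3,0.3], spin=[0,0,0,0,0])

```text
time: 4.05
tool_pos: [0.4784, -0.1622, 0.1447]
ee_rot: [0.027, -3.139, -0.002]
force: [0.6, -0.2, -0.1]
grip_width: 0.475
```

drive_tool([
  [0,0,0],
  [0,0,0],
  [0,0,0],
  [0,0,0],
  [0,0,0],
], claw=[0.3,0.3,0.3,0.3,0.3], spin=[0,0,0,0,0])

```text
time: 4.68
tool_pos: [0.4784, -0.1622, 0.1447]
ee_rot: [0.027, -3.139, -0.002]
force: [0.1, -0.0, 0.1]
grip_width: 0.473
```

drive_tool([
  [3.5,0,-8],
  [8,0,-18],
  [12.5,0,-28],
  [17,0,-38],
  [21.5,0,-47],
], claw=[0.3,0.3,0.3,0.3,0.3], spin=[0,0,0,0,0])

```text
time: 5.3
tool_pos: [0.4565, -0.1626, 0.1925]
ee_rot: [0.027, -3.139, -0.002]
force: [-0.2, 0.3, -1.2]
grip_width: 0.479
```

```bash
python3 - <<'E'
from rig import r
from h import *
s=r.get_state();print(s["tool_pos"],s["force"],s["grip_width"]);c=r.camera("scene");cv2.imwrite("pics/s3z.png",cv2.resize(c["img"][150:350,180:400,::-1],None,fx=3,fy=3))
E
```

```text
[ 0.4564753  -0.16264924  0.19251484] [-0.18529949  0.34814222 -1.24338255] 0.47872128995152297
```

View pics/s3z.png

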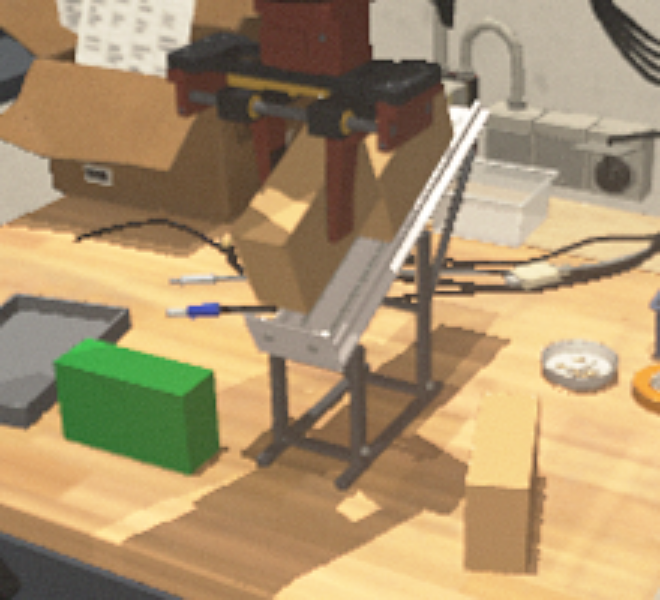

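The carton came off along the floor normal and is held tilted, with the second still behind it. I'll continue along the normal until it clears.

drive_tool([
  [5,0,-11],
  [11,0,-24],
  [20,0,-44],
  [31,0,-68],
  [42,0,-92],
], claw=[0.3,0.3,0.3,0.3,0.3], spin=[0,0,0,0,0])

```text
time: 5.98
tool_pos: [0.414, -0.1635, 0.2867]
ee_rot: [0.027, -3.14, -0.001]
force: [0.0, -0.4, -1.0]
grip_width: 0.476
```

```bash
python3 - <<'E'
from rig import r
from h import *
s=r.get_state();print(s["tool_pos"],s["force"],s["grip_width"]);c=r.camera("scene");cv2.imwrite("pics/s4z.png",cv2.resize(c["img"][130:350,180:400,::-1],None,fx=2.7,fy=2.7))
# tray long axis & approach
print(rel(s,[.4677,.1359,.22],np.arctan2(-.112,.023)), rel(s,[.4677,.1359,.22],np.arctan2(-.112,.023)+np.pi))
E
```

```text
[ 0.41398915 -0.16349992  0.28671014] [ 0.02103485 -0.36998746 -1.02351764] 0.4761965219286651
(array([-58.9, 298.4,  66.8]), -0.186) (array([-58.9, 298.4,  66.8]), -0.186)
```

View pics/s4z.png

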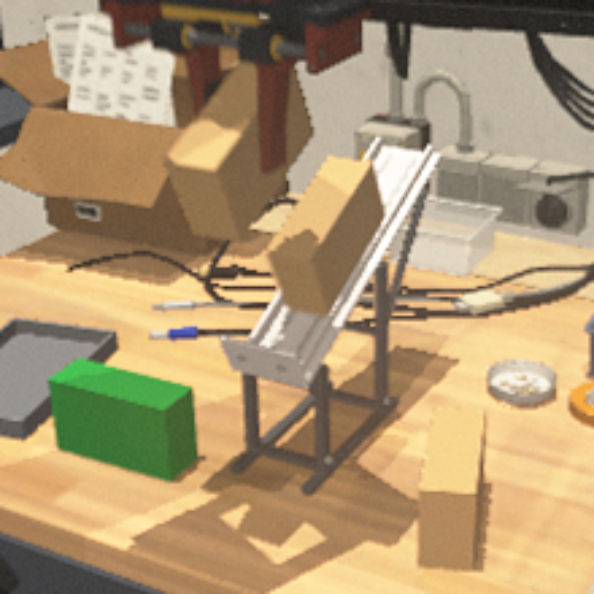

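The second carton is sliding down freely. I'll carry the first carton to the tray.

```bash
python3 - <<'E'
from rig import r
from h import *
s=r.get_state()
print(rel(s,[.4456,.1312,.22],np.pi/2+.209))
E
```

```text
(array([-36.2, 294.7,  69.2]), -0.192)
```

drive_tool([
  [0,35,0],
  [-10,95,0],
  [-20,155,0],
  [-30,215,20],
  [-31,265,40],
], claw=[0.3,0.3,0.3,0.3,0.3], spin=[0,-0.05,-0.1,-0.15,-0.19])

```text
time: 6.65
tool_pos: [0.4414, 0.1037, 0.2493]
ee_rot: [-0.327, 3.121, -0.001]
force: [1.0, 0.3, -1.1]
grip_width: 0.48
```

```bash
python3 - <<'E'
from rig import r
from h import *
s=r.get_state()
print(rel(s,[.4456,.1312,.12],np.pi/2+.209))
E
```

```text
(array([ -9.4,  26.2, 129.3]), -0.0)
```

drive_tool([
  [-9,15,30],
  [-9,26,65],
  [-9,26,100],
  [-9,26,129],
  [-9,26,129],
], claw=[0.3,0.3,0.3,0.3,0.3], spin=[0,0,0,0,0])

```text
time: 7.28
tool_pos: [0.4438, 0.1306, 0.1187]
ee_rot: [0.328, -3.124, 0.002]
force: [-0.5, 0.6, -1.0]
grip_width: 0.48
```

```bash
python3 - <<'E'
from rig import r
from h import *
s=r.get_state();print(s["tool_pos"],s["force"],s["grip_width"])
c=r.camera("wrist");cv2.imwrite("pics/w5.png",c["img"][:,:,::-1])
c=r.camera("scene");cv2.imwrite("pics/s5z.png",cv2.resize(c["img"][130:350,120:360,::-1],None,fx=2.7,fy=2.7))
print(rel(s,[.4456,.1312,.053],np.pi/2+.209))
E
```

```text
[0.44378861 0.13058876 0.11870087] [-0.52855142  0.57737742 -0.96228344] 0.4801893111034023
(array([-2. ,  0.3, 65.7]), -0.0)
```

View pics/s5z.png

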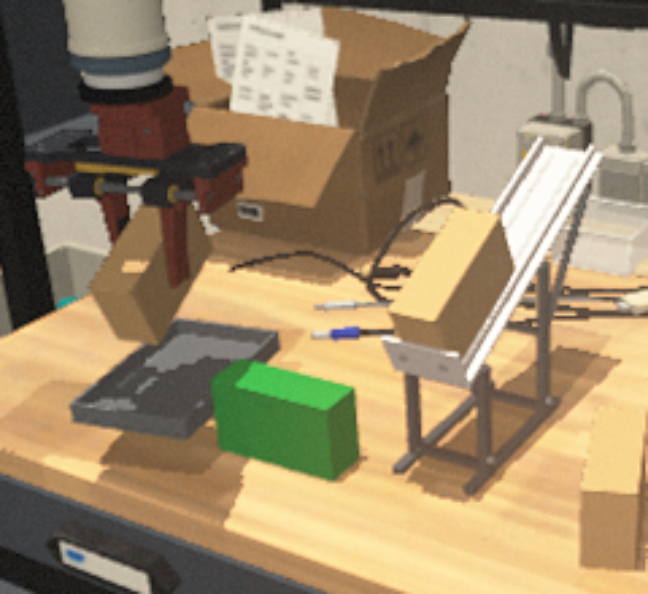

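View pics/w5.png

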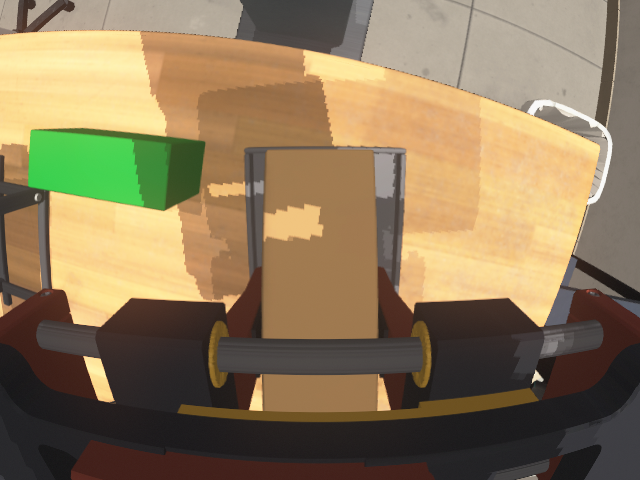

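The second carton sits at the stop, and the held carton is centred over and aligned with the tray. I'll lower it to just above the floor, then follow the levelling arc.

drive_tool([
  [-2,0,20],
  [-2,0,40],
  [-2,0,55],
  [-2,0,66],
  [-2,0,66],
], claw=[0.3,0.3,0.3,0.3,0.3], spin=[0,0,0,0,0])

```text
time: 8.0
tool_pos: [0.4477, 0.1313, 0.0546]
ee_rot: [-0.327, 3.122, -0.001]
force: [-0.6, 0.3, -2.0]
grip_width: 0.479
```

```bash
python3 - <<'E'
from rig import r
from h import *
s=r.get_state();print(s["tool_pos"],s["force"],s["grip_width"])
print(rel(s,[.4456,.1312,.048],np.pi/2+.209))
c=r.camera("scene");cv2.imwrite("pics/s6z.png",cv2.resize(c["img"][180:320,120:280,::-1],None,fx=4,fy=4))
E
```

```text
[0.44774296 0.13131758 0.05455869] [-0.5782865   0.30461751 -1.96600994] 0.4789777248530795
(array([2.1, 0.3, 6.6]), -0.0)
```

View pics/s6z.png

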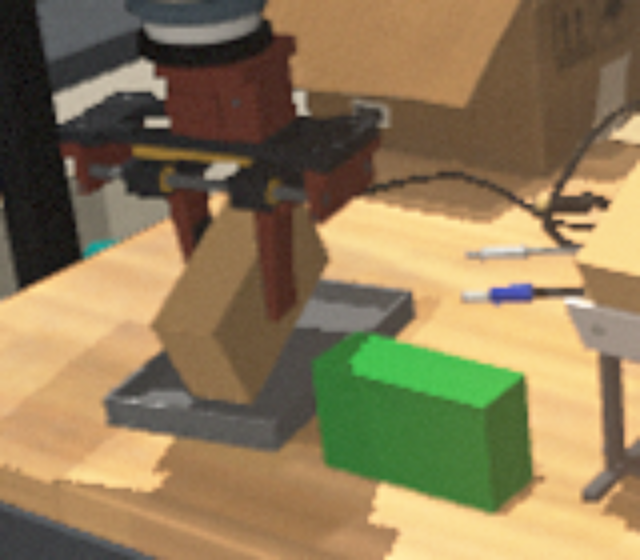

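drive_tool([
  [0,0,3],
  [0,0,6],
  [-2,0,8],
  [-4,0,10],
  [-6,0,12],
], claw=[0.3,0.3,0.3,0.3,0.3], spin=[0,0,0,0,0])

```text
time: 8.68
tool_pos: [0.4553, 0.1329, 0.0441]
ee_rot: [-0.327, 3.118, -0.001]
force: [0.5, -0.5, 13.5]
grip_width: 0.477
```

```bash
python3 - <<'E'
from rig import r
from h import *
s=r.get_state();print(s["tool_pos"],s["force"],s["torque"],s["grip_width"])
c=r.camera("scene");cv2.imwrite("pics/s7z.png",cv2.resize(c["img"][180:320,120:280,::-1],None,fx=4,fy=4))
E
```

```text
[0.45532221 0.13293771 0.04407957] [ 0.49519273 -0.5086344  13.54037875] [-0.22758974  0.50857514  0.06849698] 0.47675351037671304
```

View pics/s7z.png

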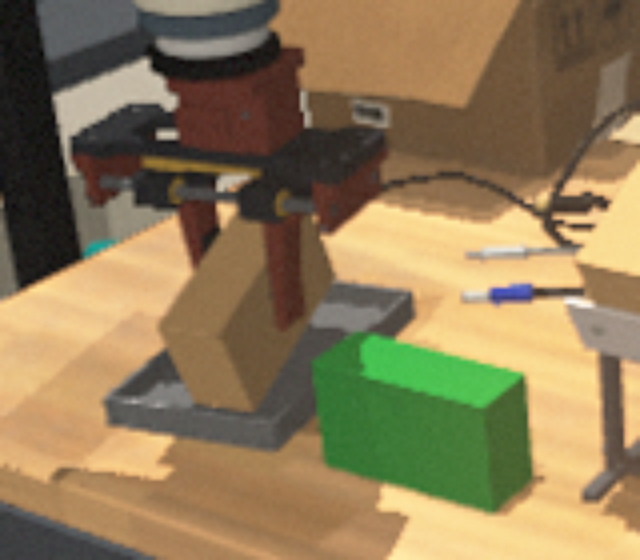

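drive_tool([
  [-2,0,2],
  [-5,0,4],
  [-7,0,6],
  [-9,0,8],
  [-11,0,10],
], claw=[0.3,0.3,0.3,0.3,0.3], spin=[0,0,0,0,0])

```text
time: 9.35
tool_pos: [0.4675, 0.1355, 0.035]
ee_rot: [-0.327, 3.116, -0.001]
force: [-0.0, -1.3, 10.0]
grip_width: 0.479
```

```bash
python3 - <<'E'
from rig import r
from h import *
s=r.get_state();print(s["tool_pos"],s["force"],s["torque"],s["grip_width"])
c=r.camera("scene");cv2.imwrite("pics/s8z.png",cv2.resize(c["img"][180:320,120:280,::-1],None,fx=4,fy=4))
E
```

```text
[0.46748574 0.1354964  0.03496526] [-0.04549015 -1.30553536  9.97332923] [-0.12797527  0.64476784  0.03552961] 0.4788195671183259
```

View pics/s8z.png

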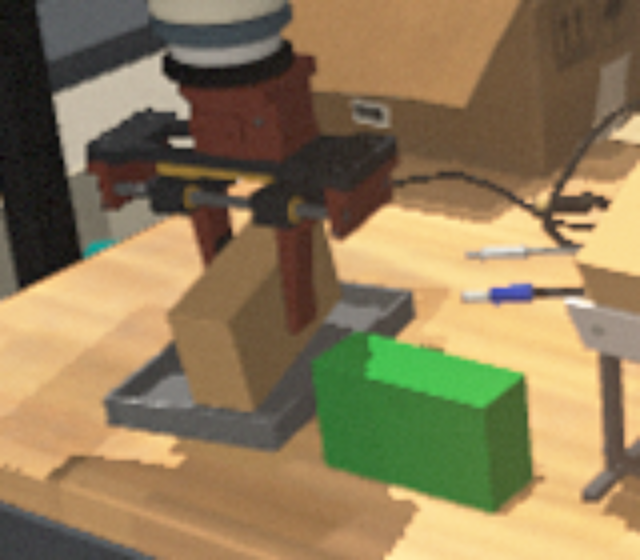

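drive_tool([
  [-2,0,2],
  [-3,0,4],
  [-5,0,6],
  [-6,0,8],
  [-6,0,8],
], claw=[0.3,0.3,0.3,0.3,0.3], spin=[0,0,0,0,0])

```text
time: 10.02
tool_pos: [0.475, 0.1371, 0.0277]
ee_rot: [-0.327, 3.114, -0.0]
force: [2.0, -1.1, 6.8]
grip_width: 0.479
```

```bash
python3 - <<'E'
from rig import r
from h import *
s=r.get_state();print(s["tool_pos"],s["force"],s["torque"],s["grip_width"])
c=r.camera("scene");cv2.imwrite("pics/s9z.png",cv2.resize(c["img"][180:320,120:280,::-1],None,fx=4,fy=4))
c=r.camera("wrist");cv2.imwrite("pics/w9.png",c["img"][:,:,::-1])
E
```

```text
[0.4750463  0.13709564 0.02770032] [ 1.97014972 -1.13723225  6.77795277] [-0.09121426  0.22145142  0.04425812] 0.47855674465481446
```

View pics/s9z.png

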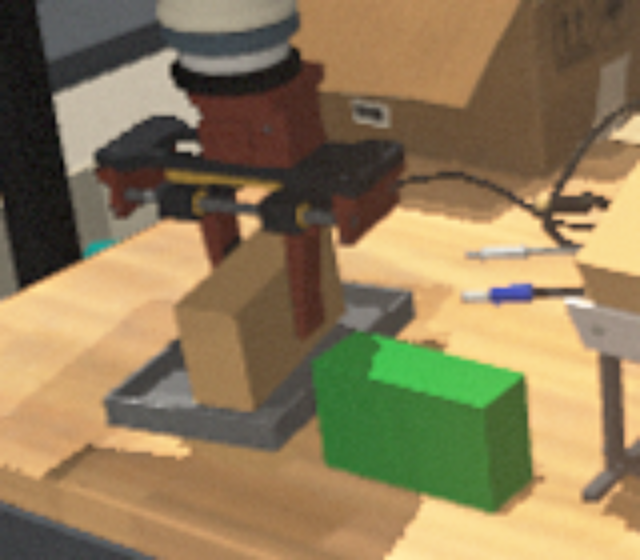

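View pics/w9.png

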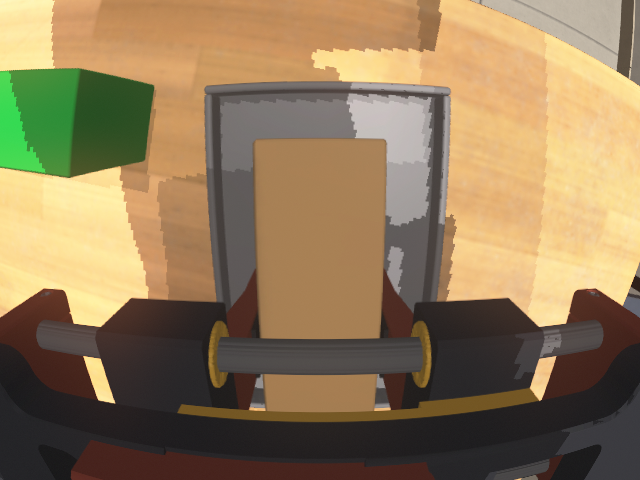

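drive_tool([
  [0,0,1],
  [0,0,2],
  [0,0,2],
  [0,0,2],
  [0,0,2],
], claw=[0.3,0.3,0.3,0.3,0.3], spin=[0,0,0,0,0])

```text
time: 10.75
tool_pos: [0.4761, 0.1373, 0.0266]
ee_rot: [-0.327, 3.112, 0.0]
force: [0.8, -0.8, 8.2]
grip_width: 0.483
```

```bash
python3 - <<'E'
from rig import r
from h import *
s=r.get_state();print(s["tool_pos"],s["force"],s["torque"],s["grip_width"])
E
```

```text
[0.47614606 0.13732678 0.02657889] [ 0.82950908 -0.77965695  8.20107976] [-0.11629689  0.45738811  0.02958719] 0.4831768605509528
```

drive_tool([
  [0,0,2],
  [0,0,3],
  [0,0,4],
  [0,0,4],
  [0,0,4],
], claw=[0.3,0.3,0.3,0.3,0.3], spin=[0,0,0,0,0])

```text
time: 11.38
tool_pos: [0.4785, 0.1378, 0.0239]
ee_rot: [-0.327, 3.108, 0.001]
force: [2.6, 0.3, 9.3]
grip_width: 0.477
```

```bash
python3 - <<'E'
from rig import r
from h import *
s=r.get_state();print(s["tool_pos"],s["force"],s["torque"],s["grip_width"])
c=r.camera("scene");cv2.imwrite("pics/s10z.png",cv2.resize(c["img"][180:320,120:280,::-1],None,fx=4,fy=4))
E
```

```text
[0.47847333 0.13784867 0.02386469] [2.63869837 0.25780803 9.31436157] [-0.03881394  0.16819802  0.03998169] 0.47658501688790744
```

View pics/s10z.png

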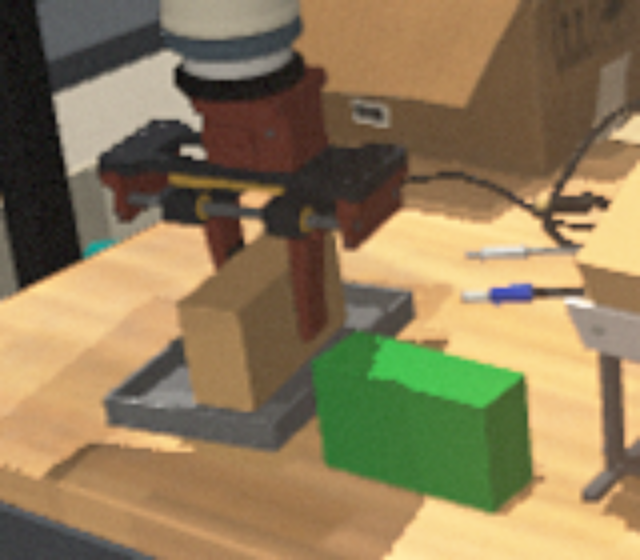

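drive_tool([
  [0,0,2],
  [0,0,4],
  [0,0,4],
  [0,0,4],
  [0,0,4],
], claw=[0.3,0.3,0.3,0.3,0.3], spin=[0,0,0,0,0])

```text
time: 12.05
tool_pos: [0.4806, 0.1383, 0.0214]
ee_rot: [-0.327, 3.103, 0.002]
force: [0.1, -0.8, 14.4]
grip_width: 0.479
```

```bash
python3 - <<'E'
from rig import r
from h import *
s=r.get_state();print(s["tool_pos"],s["force"],s["torque"],s["grip_width"])
c=r.camera("scene");cv2.imwrite("pics/s11z.png",cv2.resize(c["img"][210:300,130:250,::-1],None,fx=6,fy=6,interpolation=cv2.INTER_CUBIC))
E
```

```text
[0.48059635 0.13832258 0.02141856] [ 0.09936023 -0.77862897 14.40570908] [0.04132218 0.27810984 0.12690941] 0.47882153542814965
```

View pics/s11z.png

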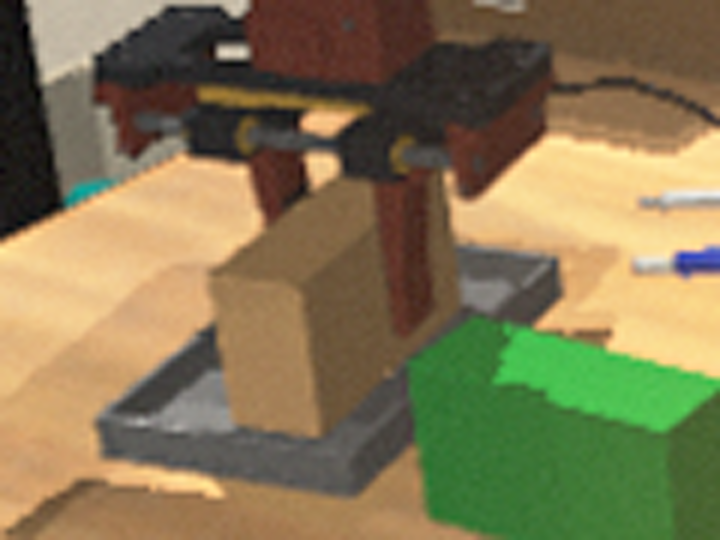

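```bash
python3 - <<'E'
from rig import r
from h import *
np.set_printoptions(precision=4,suppress=True)
c=r.camera("scene");s=r.get_state()
f=lambda p:np.array(p)/6-.4+[130,210]
print(cast(c,f([(321,435),(232,420)]),.004));print(cast(c,f([(303,285),(210,278)]),.074))
w=r.camera("wrist");cv2.imwrite("pics/w12.png",w["img"][:,:,::-1]);print(s["force"],s["torque"])
E
```

```text
[[0.4198 0.1051 0.004 ]
 [0.4121 0.1459 0.004 ]]
[[0.4185 0.1016 0.074 ]
 [0.4061 0.1386 0.074 ]]
[ 1.0976 -0.7833 13.8103] [0.1168 0.3451 0.1737]
```

View pics/w12.png

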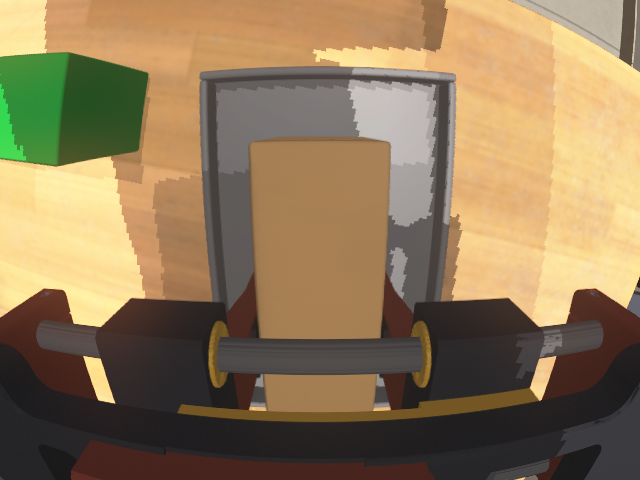

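drive_tool([
  [0,0,2],
  [0,0,4],
  [0,0,5],
  [0,0,5],
  [0,0,5],
], claw=[0.3,0.3,0.3,0.3,0.3], spin=[0,0,0,0,0])

```text
time: 12.82
tool_pos: [0.4816, 0.1385, 0.0197]
ee_rot: [-0.327, 3.101, 0.002]
force: [-10.5, -3.5, 43.5]
grip_width: 0.475
```

```bash
python3 - <<'E'
from rig import r
from h import *
s=r.get_state();print(s["tool_pos"],s["force"],s["torque"],s["grip_width"])
c=r.camera("scene");cv2.imwrite("pics/s13z.png",cv2.resize(c["img"][210:300,130:250,::-1],None,fx=6,fy=6,interpolation=cv2.INTER_CUBIC))
E
```

```text
[0.48161599 0.13853822 0.01966704] [-10.531699    -3.46227225  43.53102388] [-0.2060561   1.48921249  0.12969418] 0.47492074869815115
```

View pics/s13z.png

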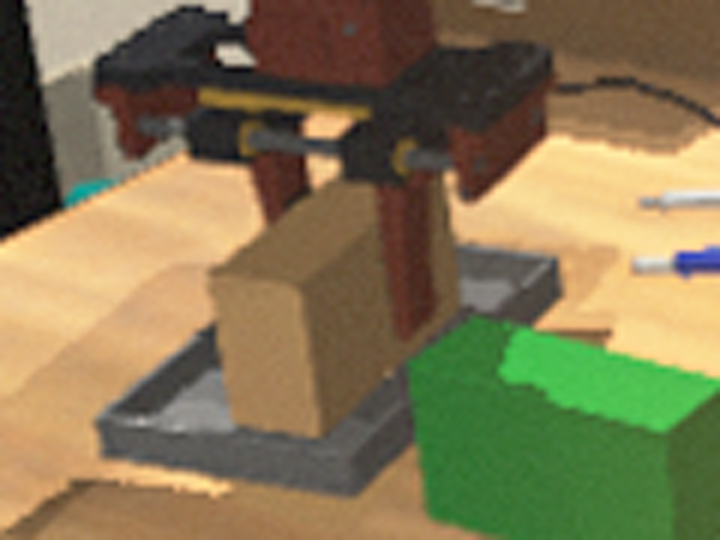

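Force jumped to 43 N, so the carton is seated flat. I'll unload, open partly to stay clear of the tray walls, and rise.

drive_tool([
  [0,0,-1],
  [0,0,-1],
  [0,0,-1],
  [0,0,-1],
  [0,0,-1],
], claw=[0.3,0.3,0.7,0.7,0.7], spin=[0,0,0,0,0])

```text
time: 13.5
tool_pos: [0.4815, 0.1385, 0.0204]
ee_rot: [-0.327, 3.101, 0.002]
force: [-0.3, 0.8, -0.8]
grip_width: 0.699
```

drive_tool([
  [0,0,0],
  [0,0,-20],
  [0,0,-50],
  [0,0,-90],
  [0,0,-140],
], claw=[0.7,0.7,0.7,0.7,0.7], spin=[0,0,0,0,0])

```text
time: 14.12
tool_pos: [0.4775, 0.1378, 0.1609]
ee_rot: [-0.327, 3.103, 0.002]
force: [0.3, 0.8, 0.2]
grip_width: 0.699
```

```bash
python3 - <<'E'
from rig import r
from h import *
s=r.get_state();print(s["tool_pos"],s["ee_rot"],s["force"],s["grip_width"],s["time"])
c=r.camera("scene");cv2.imwrite("pics/s14z.png",cv2.resize(c["img"][180:340,130:370,::-1],None,fx=3.3,fy=3.3,interpolation=cv2.INTER_CUBIC))
T=R.from_rotvec(s["ee_rot"]).as_matrix();print(T.round(3))
E
```

```text
[0.47752501 0.13778484 0.16094979] [-3.27324695e-01  3.10339511e+00  1.72128871e-03] [0.2967986  0.75126244 0.22258994] 0.6992310164608855 14.125
[[-0.978 -0.209  0.021]
 [-0.209  0.978  0.003]
 [-0.021 -0.001 -1.   ]]
```

View pics/s14z.png

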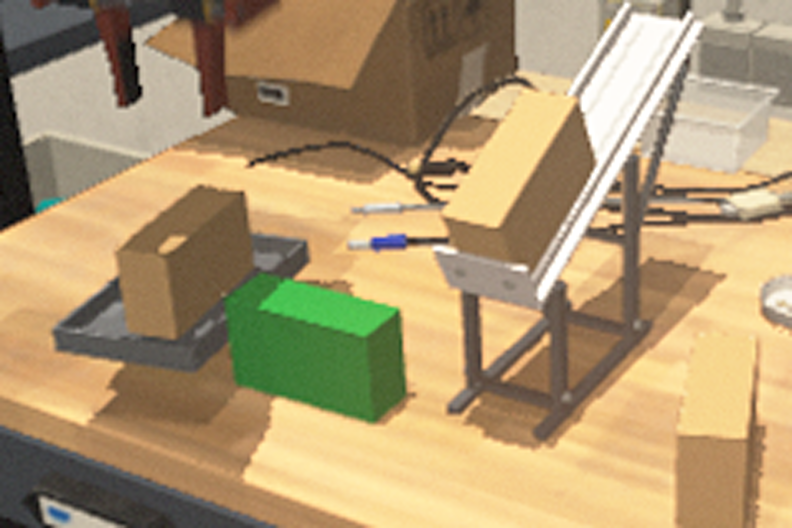

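The carton is level in the tray and released, and the second carton is at the stop. Next I'll check where the monitor hangs relative to the uphill end, and set up the new-carton grasp.

```bash
python3 - <<'E'
from rig import r
from h import *
np.set_printoptions(precision=3,suppress=True)
a=r.camera("top");b=r.camera("scene");s=r.get_state()
cv2.imwrite("pics/t15z.png",cv2.resize(a["img"][170:340,150:420,::-1],None,fx=2.9,fy=2.9,interpolation=cv2.INTER_CUBIC))
P=[k["K"]@np.c_[cv2.Rodrigues(k["rvec"])[0],k["tvec"]] for k in (a,b)]
x=cv2.triangulatePoints(P[0],P[1],np.float64([[150,172],[463,55]]).T,np.float64([[217,128],[438,143]]).T);print((x[:3]/x[3]).T)
print(s["joints"])
print(rel(s,[.452,-.3153,.25],np.pi/2+.344))
E
```

```text
[[ 0.685  0.161  0.323]
 [ 0.929 -0.422  0.321]]
[ 0.258  0.315  1.969 -0.003  0.83  -1.521]
(array([ 119.5, -438. ,  -90.4]), -0.134)
```

View pics/t15z.png

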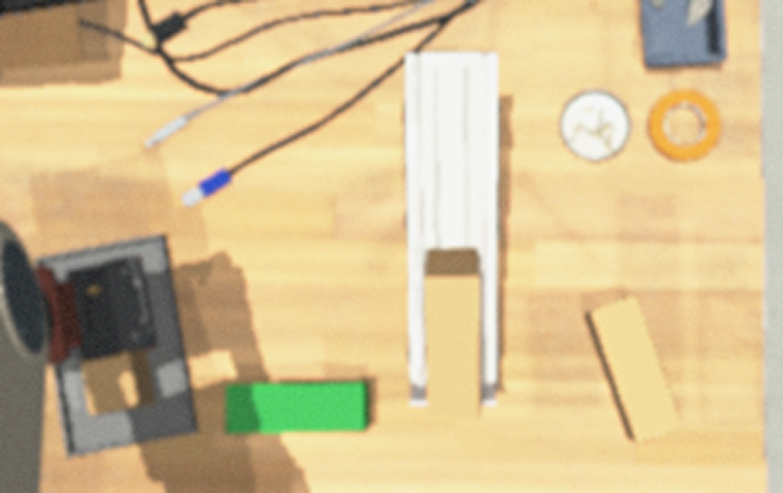

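The lane floor behind the second carton is clear, and the monitor's lower edge is at x≈0.82 there. J6 would end near −2.52 with this wrist turn, so I'll turn the wrist half a turn the other way while travelling.

```bash
python3 - <<'E'
from rig import r
from h import *
s=r.get_state();print(rel(s,[.44,-.05,.30]))
E
```

```text
(array([  74.5, -176. , -139.3]), 0.0)
```

drive_tool([
  [0,0,-60],
  [20,-50,-120],
  [40,-100,-139],
  [60,-140,-139],
  [73,-175,-139],
], claw=[0.7,1,1,1,1], spin=[0.18,0.36,0.54,0.72,0.9])

```text
time: 14.9
tool_pos: [0.4402, -0.0504, 0.2989]
ee_rot: [1.064, 2.931, 0.022]
force: [0.2, -0.8, -0.7]
grip_width: 1.0
```

```bash
python3 - <<'E'
from rig import r
from h import *
s=r.get_state();print(s["joints"],rel(s,[.44,-.2,.30]))
E
```

```text
[-0.14724379  0.03972061  1.94651917  0.01001275  1.12932871 -1.02555257] (array([ -95.9, -114.8,   -1.9]), 0.0)
```

drive_tool([
  [-20,-23,-2],
  [-40,-46,-2],
  [-58,-70,-2],
  [-77,-92,-2],
  [-96,-115,-2],
], claw=[1,1,1,1,1], spin=[0.18,0.36,0.54,0.72,0.9])

```text
time: 15.52
tool_pos: [0.4393, -0.2009, 0.2983]
ee_rot: [2.248, 2.177, 0.035]
force: [0.2, 0.6, -0.0]
grip_width: 0.997
```

```bash
python3 - <<'E'
from rig import r
from h import *
s=r.get_state();print(s["joints"],rel(s,[.45,-.315,.30],np.pi/2+.344))
E
```

```text
[-0.46440494  0.11183195  1.86831794  0.01843036  1.14234819 -0.43991915] (array([-113.6,   14.4,   -2.1]), 1.195)
```

drive_tool([
  [-23,3,-2],
  [-46,6,0],
  [-70,9,0],
  [-92,12,0],
  [-114,14,0],
], claw=[1,1,1,1,1], spin=[0.18,0.36,0.54,0.72,0.9])

```text
time: 16.15
tool_pos: [0.4492, -0.3157, 0.2958]
ee_rot: [-2.985, -0.977, -0.037]
force: [0.0, 0.2, 1.2]
grip_width: 1.0
```

```bash
python3 - <<'E'
from rig import r
from h import *
s=r.get_state();print(s["joints"],rel(s,[.452,-.3153,.18],np.pi/2+.344))
E
```

```text
[-0.64560409  0.2250871   1.7354921   0.02169014  1.16823838  0.28401335] (array([-1.000e-01,  6.000e-01,  1.158e+02]), 0.289)
```

drive_tool([
  [0,1,40],
  [0,1,80],
  [0,1,116],
  [0,1,116],
  [0,1,116],
], claw=[1,1,1,1,1], spin=[0.15,0.29,0.29,0.29,0.29])

```text
time: 16.77
tool_pos: [0.4526, -0.3157, 0.18]
ee_rot: [-3.091, -0.535, -0.036]
force: [0.5, -0.3, -0.0]
grip_width: 0.997
```

```bash
python3 - <<'E'
from rig import r
from h import *
s=r.get_state();c=r.camera("wrist");cv2.imwrite("pics/w16.png",c["img"][:,:,::-1])
print(s["joints"],rel(s,[.452,-.3153,.031],np.pi/2+.344))
P=[[.5005,-.276,.07],[.5126,-.3156,.07],[.4038,-.354,.07],[.3912,-.3156,.07]]
print(projw(c,s,P).round(1))
E
```

```text
[-0.64185491  0.36633526  1.83517903  0.02488694  0.92752667  0.57115963] (array([ -3.9,  -0.5, 149. ]), -0.001)
[[289.8 155.9]
 [346.4 158.5]
 [343.5 304.9]
 [293.2 303.7]]
```

View pics/w16.png

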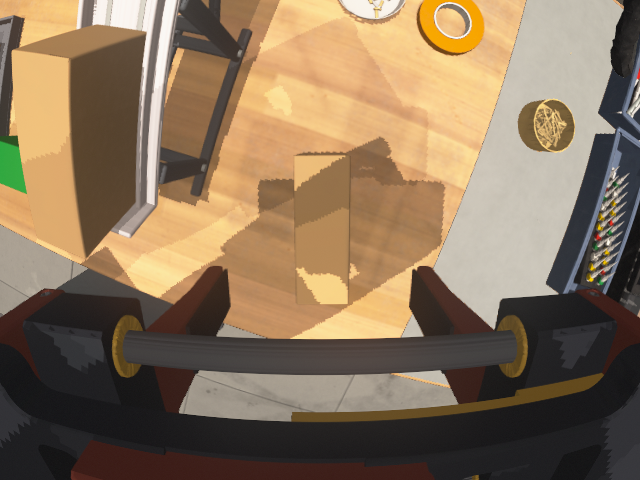

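The brown carton at columns 295–350, rows 156–304 matches the prediction within 4 px and is centred between the fingers. I'll descend and grip.

drive_tool([
  [-1,0,40],
  [-2,0,80],
  [-3,0,115],
  [-4,0,140],
  [-4,0,149],
], claw=[1,1,1,1,1], spin=[0,0,0,0,0])

```text
time: 17.45
tool_pos: [0.453, -0.3165, 0.0317]
ee_rot: [-3.092, -0.535, -0.038]
force: [0.2, -0.8, -0.1]
grip_width: 1.0
```

drive_tool([
  [0,0,0],
  [0,0,0],
  [0,0,0],
  [0,0,0],
  [0,0,0],
], claw=[1,0.3,0.3,0.3,0.3], spin=[0,0,0,0,0])

```text
time: 18.08
tool_pos: [0.4531, -0.3166, 0.032]
ee_rot: [-3.093, -0.536, -0.039]
force: [0.4, 0.2, 0.1]
grip_width: 0.585
```

drive_tool([
  [0,0,0],
  [0,0,0],
  [0,0,-10],
  [0,0,-25],
  [0,0,-50],
], claw=[0.3,0.3,0.3,0.3,0.3], spin=[0,0,0,0,0])

```text
time: 18.7
tool_pos: [0.4515, -0.3167, 0.0827]
ee_rot: [-3.092, -0.535, -0.038]
force: [-0.1, -0.8, -2.1]
grip_width: 0.479
```

```bash
python3 - <<'E'
from rig import r
from h import *
s=r.get_state();c=r.camera("scene");cv2.imwrite("pics/s17z.png",cv2.resize(c["img"][150:350,220:440,::-1],None,fx=3,fy=3,interpolation=cv2.INTER_CUBIC))
print(s["tool_pos"],s["force"],rel(s,[.452,-.3153,.27],np.pi/2+.018),rel(s,[.606,-.16,.29],np.pi/2+.018))
E
```

```text
[ 0.4515178  -0.31666572  0.08271498] [-0.07348677 -0.82220846 -2.11026586] (array([   5.5,   -1. , -187.2]), 0.325) (array([ 203.1,  -95.5, -202.5]), 0.325)
```

View pics/s17z.png

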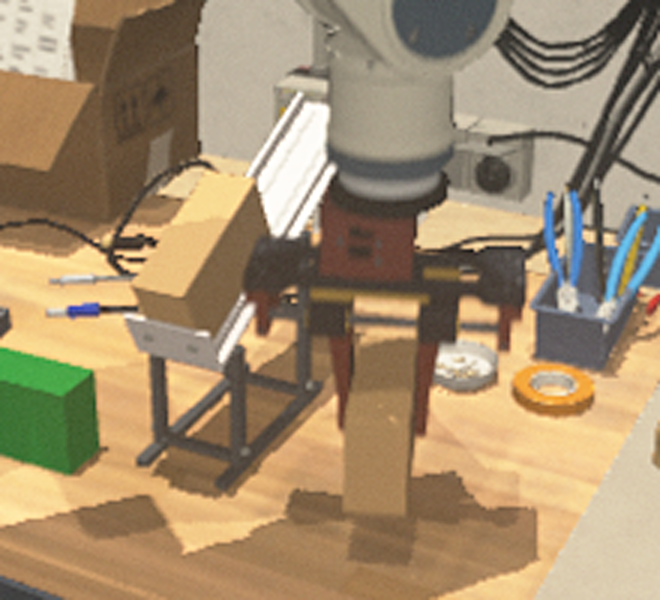

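drive_tool([
  [1,0,-45],
  [3,0,-100],
  [5,0,-155],
  [6,0,-205],
  [6,-1,-218],
], claw=[0.3,0.3,0.3,0.3,0.3], spin=[0,0,0.1,0.22,0.325])

```text
time: 19.38
tool_pos: [0.4538, -0.3169, 0.3086]
ee_rot: [-3.141, -0.023, -0.052]
force: [-0.2, 1.5, -2.3]
grip_width: 0.474
```

```bash
python3 - <<'E'
from rig import r
from h import *
s=r.get_state()
print(s["tool_pos"],s["force"],rel(s,[.606,-.1605,.30],np.pi/2+.018))
E
```

```text
[ 0.45381341 -0.3169162   0.30859783] [-0.24719233  1.51221332 -2.33877703] (array([ 154.1, -154.2,   13.6]), -0.004)
```

drive_tool([
  [35,-35,0],
  [75,-75,0],
  [120,-120,0],
  [150,-150,0],
  [154,-154,2],
], claw=[0.3,0.3,0.3,0.3,0.3], spin=[0,0,0,0,0])

```text
time: 20.0
tool_pos: [0.607, -0.1585, 0.3119]
ee_rot: [-3.141, -0.028, -0.053]
force: [-0.3, 0.5, -1.3]
grip_width: 0.473
```

```bash
python3 - <<'E'
from rig import r
from h import *
np.set_printoptions(precision=4,suppress=True)
s=r.get_state();c=r.camera("wrist");cv2.imwrite("pics/w18.png",c["img"][:,:,::-1])
print(s["tool_pos"],s["force"],s["joints"],rel(s,[.606,-.1605,.26],np.pi/2+.018))
print(R.from_rotvec(s["ee_rot"]).as_matrix().round(3))
c=r.camera("scene");cv2.imwrite("pics/s18z.png",cv2.resize(c["img"][100:300,220:440,::-1],None,fx=3,fy=3,interpolation=cv2.INTER_CUBIC))
c=r.camera("top");cv2.imwrite("pics/t18z.png",cv2.resize(c["img"][160:320,240:420,::-1],None,fx=3.5,fy=3.5,interpolation=cv2.INTER_CUBIC))
E
```

```text
[ 0.607  -0.1585  0.3119] [-0.2954  0.4847 -1.3108] [-0.2792  0.3261  1.561   0.0103  1.2222  1.2705] (array([-2.8,  2. , 51.8]), -0.0)
[[ 0.999  0.018  0.034]
 [ 0.018 -1.     0.   ]
 [ 0.034  0.    -0.999]]
```

View pics/w18.png

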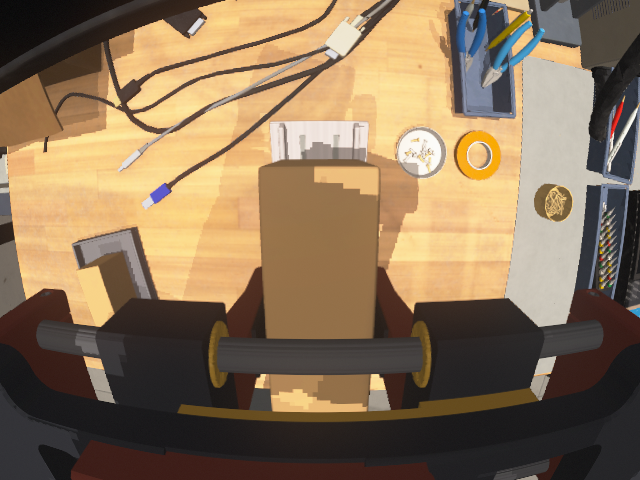

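View pics/s18z.png

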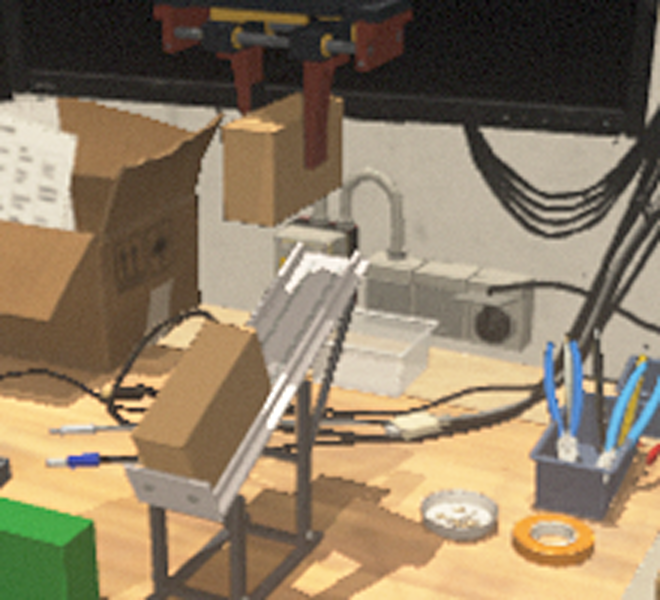

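View pics/t18z.png

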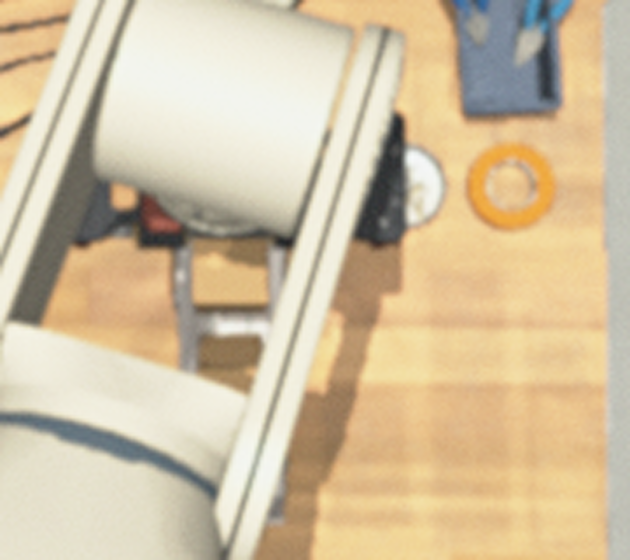

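```bash
python3 - <<'E'
import cv2
a=cv2.imread("pics/w18.png")[105:205,230:410]; cv2.imwrite("pics/w18z.png",cv2.resize(a,None,fx=4.4,fy=4.4,interpolation=cv2.INTER_CUBIC))
E
```

```text
(no output)
```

View pics/w18z.png

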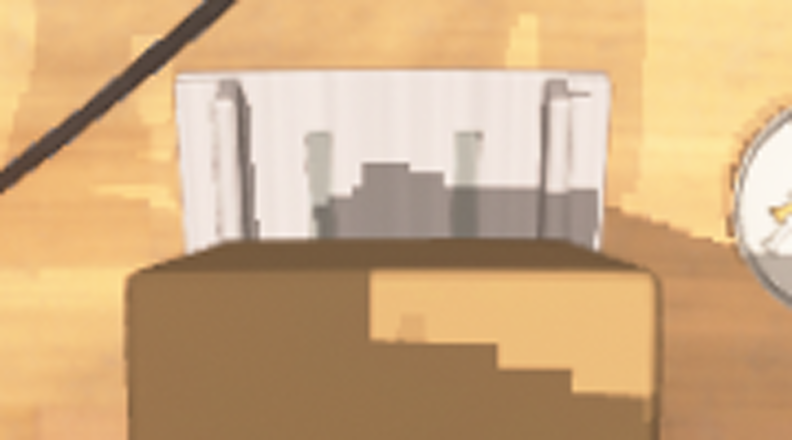

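The lane end (zoomed mid column 392) and the carton (mid 393) line up across the lane, so I'll keep y as it is and lower to just above contact.

```bash
python3 - <<'E'
from rig import r
from h import *
s=r.get_state();print(rel(s,[.606,s["tool_pos"][1],.238]))
E
```

```text
(array([-1.1, -0. , 73.4]), 0.0)
```

drive_tool([
  [-1,0,20],
  [-2,0,40],
  [-3,0,58],
  [-3.5,0,70],
  [-3.5,0,74],
], claw=[0.3,0.3,0.3,0.3,0.3], spin=[0,0,0,0,0])

```text
time: 20.78
tool_pos: [0.6031, -0.1611, 0.2366]
ee_rot: [-3.141, -0.022, -0.048]
force: [0.1, 1.7, -1.2]
grip_width: 0.477
```

```bash
python3 - <<'E'
from rig import r
from h import *
np.set_printoptions(precision=4,suppress=True)
s=r.get_state();c=r.camera("wrist");cv2.imwrite("pics/w19.png",cv2.resize(c["img"][40:240,200:440,::-1],None,fx=3.2,fy=3.2,interpolation=cv2.INTER_CUBIC))
print(s["tool_pos"],s["force"],R.from_rotvec(s["ee_rot"]).as_matrix()[:,2])
c=r.camera("scene");cv2.imwrite("pics/s19z.png",cv2.resize(c["img"][120:280,220:400,::-1],None,fx=3.6,fy=3.6,interpolation=cv2.INTER_CUBIC))
E
```

```text
[ 0.6031 -0.1611  0.2366] [ 0.1383  1.7034 -1.2093] [ 0.0308  0.0007 -0.9995]
```

View pics/w19.png

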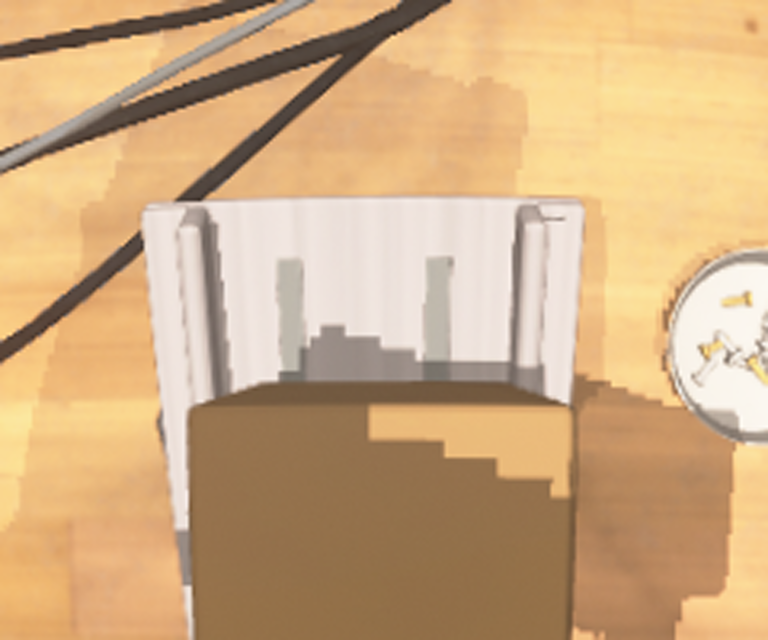

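View pics/s19z.png

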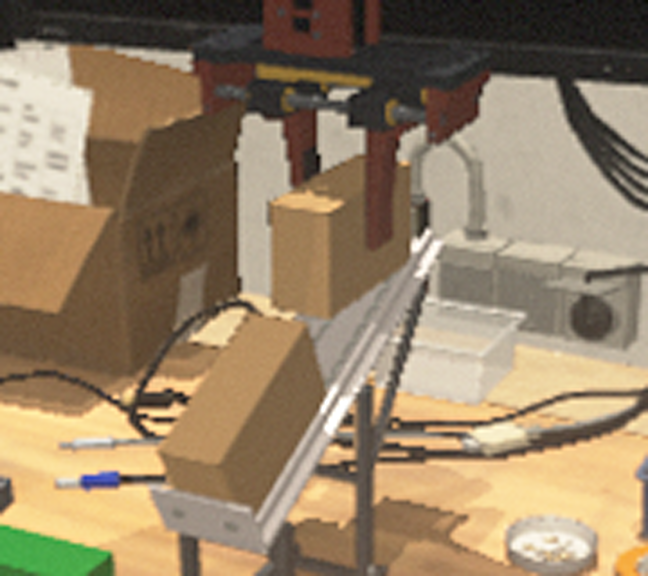

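The carton sits about 3 mm toward −y of the lane centre (lane mid 363, carton mid 381 in the zoom). I'll raise it slightly and correct.

```bash
python3 - <<'E'
from rig import r
from h import *
s=r.get_state();print(rel(s,[.606,-.1582,.240],np.pi/2+.018))
E
```

```text
(array([ 2.5, -2.9, -2.8]), -0.004)
```

drive_tool([
  [1,0,-3],
  [2.5,-2,-4],
  [2.5,-3,-4],
  [2.5,-3,-4],
  [2.5,-3,-4],
], claw=[0.3,0.3,0.3,0.3,0.3], spin=[0,-0.004,-0.004,-0.004,-0.004])

```text
time: 21.5
tool_pos: [0.6059, -0.1581, 0.2412]
ee_rot: [3.141, 0.029, 0.05]
force: [0.5, 1.0, -2.0]
grip_width: 0.474
```

```bash
python3 - <<'E'
from rig import r
from h import *
np.set_printoptions(precision=4,suppress=True)
s=r.get_state();c=r.camera("wrist");cv2.imwrite("pics/w20.png",cv2.resize(c["img"][40:240,200:440,::-1],None,fx=3.2,fy=3.2,interpolation=cv2.INTER_CUBIC))
print(s["tool_pos"],s["force"],R.from_rotvec(s["ee_rot"]).as_matrix())
E
```

```text
[ 0.6059 -0.1581  0.2412] [ 0.5304  1.0268 -1.989 ] [[ 0.9993  0.0186  0.0316]
 [ 0.0186 -0.9998  0.0001]
 [ 0.0316  0.0005 -0.9995]]
```

View pics/w20.png

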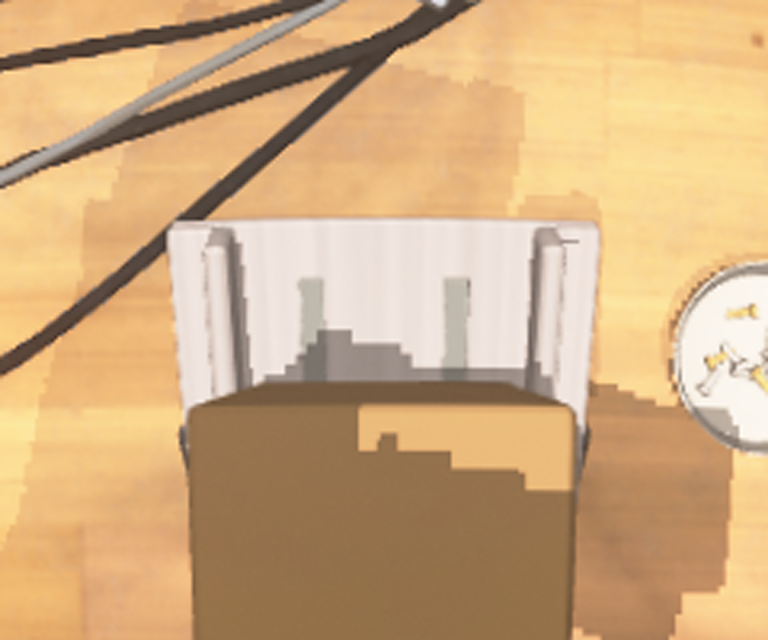

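Now centred. I'll lower to contact and start the arc that lays the carton onto the slope.

drive_tool([
  [0,0,5],
  [0,0,9],
  [-1,0,11],
  [-2,0,13],
  [-3.5,0,15],
], claw=[0.3,0.3,0.3,0.3,0.3], spin=[0,0,0,0,0])

```text
time: 22.18
tool_pos: [0.6036, -0.1582, 0.2278]
ee_rot: [3.141, 0.029, 0.053]
force: [-4.2, 1.7, 9.7]
grip_width: 0.474
```

```bash
cat > look.py <<'E'
import sys
from rig import r
from h import *
np.set_printoptions(precision=4,suppress=True)
n=sys.argv[1]
s=r.get_state();print(s["tool_pos"],s["force"],s["torque"],s["grip_width"],R.from_rotvec(s["ee_rot"]).as_matrix()[:,2],s["time"])
c=r.camera("wrist");a=cv2.resize(c["img"][40:240,200:440,::-1],(480,400),interpolation=cv2.INTER_CUBIC)
c=r.camera("scene");b=cv2.resize(c["img"][130:270,250:362,::-1],(320,400),interpolation=cv2.INTER_CUBIC)
cv2.imwrite(f"pics/{n}.png",np.hstack([a,b]))
E
python3 look.py p21
```

```text
[ 0.6036 -0.1582  0.2278] [-4.2048  1.6742  9.672 ] [0.3729 0.2549 0.1547] 0.47404984583027376 [ 0.034  -0.0001 -0.9994] 22.175
```

View pics/p21.png

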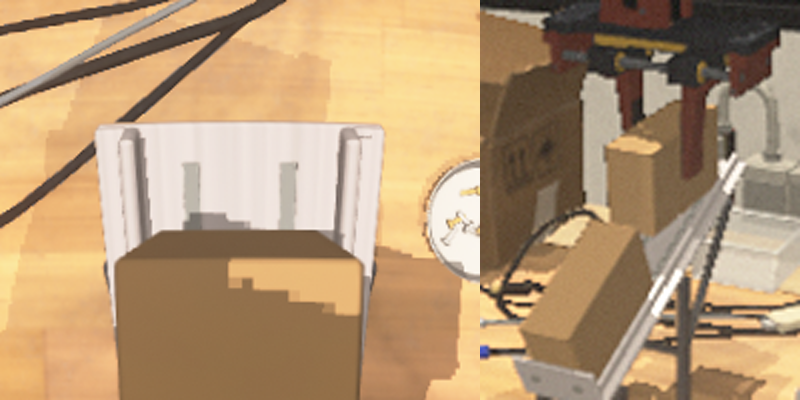

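drive_tool([
  [-1,0,2],
  [-2,0,4],
  [-3,0,6],
  [-4,0,7],
  [-5,0,8],
], claw=[0.3,0.3,0.3,0.3,0.3], spin=[0,0,0,0,0])

```text
time: 22.9
tool_pos: [0.5994, -0.1583, 0.221]
ee_rot: [3.14, 0.029, 0.057]
force: [-2.7, 1.7, 7.8]
grip_width: 0.475
```

```bash
python3 look.py p22
```

```text
[ 0.5994 -0.1583  0.221 ] [-2.6717  1.6643  7.7659] [ 0.3697 -0.0048  0.145 ] 0.47512473646592057 [ 0.0363 -0.0003 -0.9993] 22.9
```

View pics/p22.png

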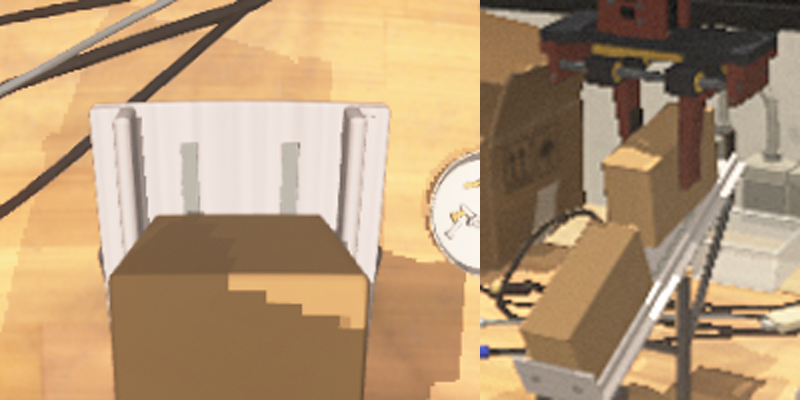

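drive_tool([
  [-1,0,3],
  [-2,0,5],
  [-3.5,0,7],
  [-4.5,0,9],
  [-5.5,0,11],
], claw=[0.3,0.3,0.3,0.3,0.3], spin=[0,0,0,0,0])

```text
time: 23.62
tool_pos: [0.5947, -0.1584, 0.2111]
ee_rot: [3.14, 0.029, 0.059]
force: [-4.5, 1.4, 9.1]
grip_width: 0.478
```

```bash
python3 look.py p23
```

```text
[ 0.5947 -0.1584  0.2111] [-4.4998  1.4242  9.0975] [0.2851 0.2577 0.1228] 0.47806233316227414 [ 0.0377 -0.0005 -0.9993] 23.625
```

View pics/p23.png

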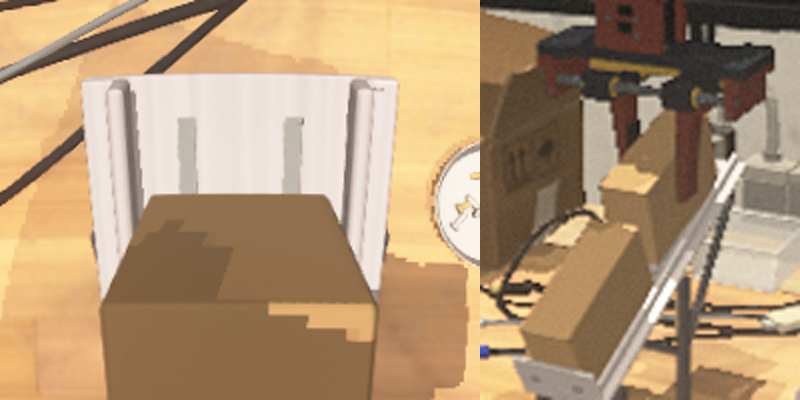

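drive_tool([
  [-0.5,0,2],
  [-1,0,4],
  [-2,0,6],
  [-3,0,8],
  [-3,0,9],
], claw=[0.3,0.3,0.3,0.3,0.3], spin=[0,0,0,0,0])

```text
time: 24.35
tool_pos: [0.5917, -0.1584, 0.2027]
ee_rot: [3.14, 0.03, 0.059]
force: [-6.2, 1.0, 9.1]
grip_width: 0.479
```

```bash
python3 look.py p24
```

```text
[ 0.5917 -0.1584  0.2027] [-6.2272  0.9892  9.0998] [0.2593 0.5368 0.0952] 0.47912969953441986 [ 0.0377 -0.0005 -0.9993] 24.35
```

View pics/p24.png

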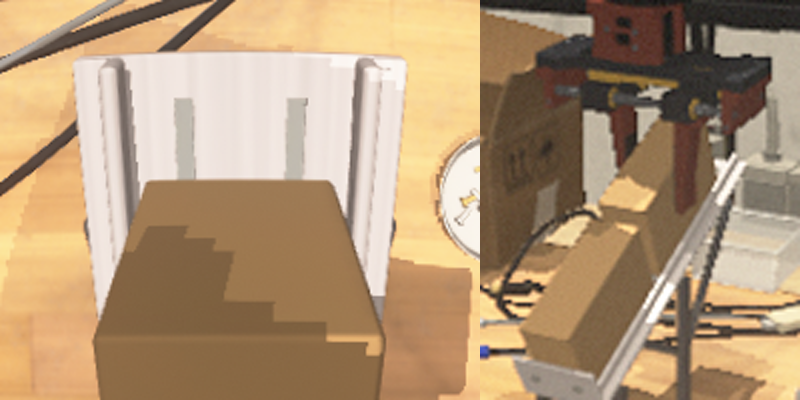

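drive_tool([
  [0,0,2],
  [0,0,3],
  [0,0,4],
  [0,0,5],
  [0,0,5],
], claw=[0.3,0.3,0.3,0.3,0.3], spin=[0,0,0,0,0])

```text
time: 25.08
tool_pos: [0.591, -0.1584, 0.1996]
ee_rot: [3.14, 0.03, 0.057]
force: [-12.0, 0.3, 17.3]
grip_width: 0.478
```

```bash
python3 look.py p25
```

```text
[ 0.591  -0.1584  0.1996] [-11.9618   0.2913  17.2653] [0.495  1.4806 0.1206] 0.4778199198392627 [ 0.0366 -0.0005 -0.9993] 25.075
```

View pics/p25.png

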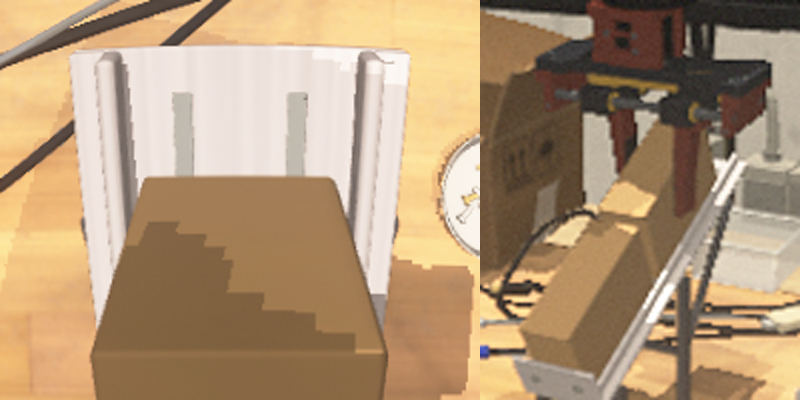

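drive_tool([
  [-0.5,0,1],
  [-1,0,3],
  [-1.5,0,3],
  [-1.5,0,4],
  [-1.5,0,4],
], claw=[0.3,0.3,0.3,0.3,0.3], spin=[0,0,0,0,0])

```text
time: 25.8
tool_pos: [0.5907, -0.1586, 0.1994]
ee_rot: [3.14, 0.03, 0.063]
force: [-8.9, 2.7, 27.4]
grip_width: 0.475
```

```bash
python3 look.py p26; python3 - <<'E'
from rig import r
import cv2
c=r.camera("scene");cv2.imwrite("pics/s26z.png",cv2.resize(c["img"][155:265,255:365,::-1],None,fx=5.4,fy=5.4,interpolation=cv2.INTER_CUBIC))
E
```

```text
[ 0.5907 -0.1586  0.1994] [-8.9042  2.714  27.407 ] [0.9395 1.7985 0.1365] 0.47547101536745456 [ 0.0398 -0.0009 -0.9992] 25.8
```

View pics/s26z.png

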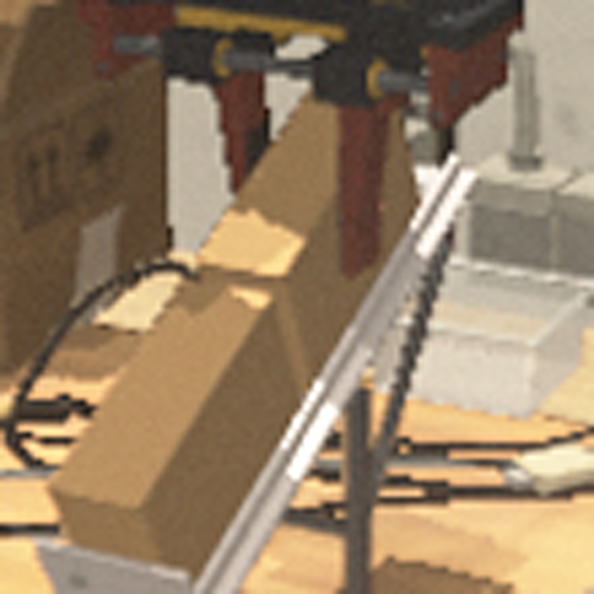

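The force ratio is now consistent with flat contact and z no longer sinks. I'll unload and release.

drive_tool([
  [0,0,-1],
  [0,0,-1],
  [0,0,-1],
  [0,0,-1],
  [0,0,-1],
], claw=[0.3,0.3,0.75,0.75,0.75], spin=[0,0,0,0,0])

```text
time: 26.58
tool_pos: [0.5907, -0.1586, 0.2002]
ee_rot: [3.14, 0.03, 0.062]
force: [0.1, 0.0, 0.3]
grip_width: 0.744
```

```bash
python3 look.py p27; python3 - <<'E'
from rig import r
import cv2
c=r.camera("scene");cv2.imwrite("pics/s27z.png",cv2.resize(c["img"][155:265,255:365,::-1],None,fx=5.4,fy=5.4,interpolation=cv2.INTER_CUBIC))
E
```

```text
[ 0.5907 -0.1586  0.2002] [0.1096 0.0366 0.3427] [-0.0203  0.2292  0.0378] 0.7443671768880564 [ 0.0395 -0.0008 -0.9992] 26.575
```

View pics/s27z.png

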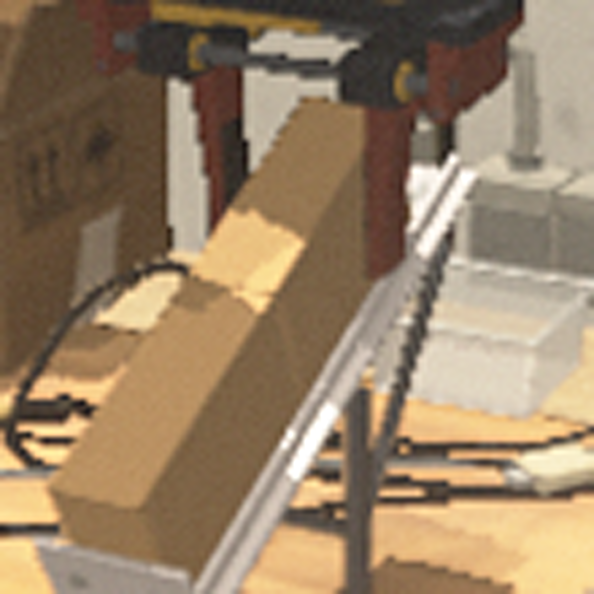

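View pics/p27.png

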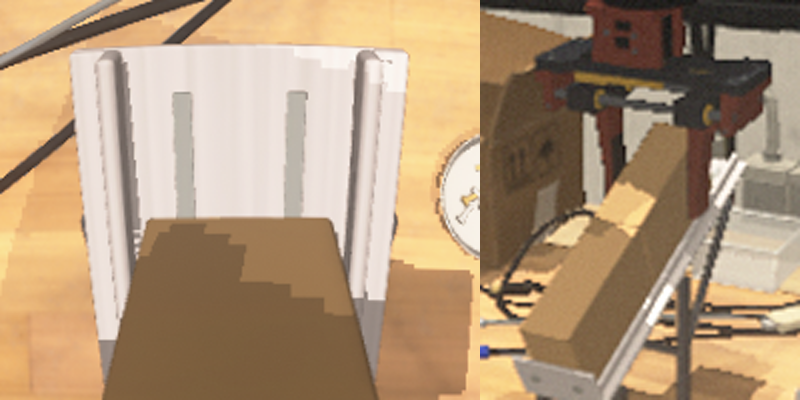

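The carton slid down flush against the one in front. I'll rise straight up and back away.

drive_tool([
  [0.5,0,-15],
  [1,0,-40],
  [2,0,-75],
  [3,0,-110],
  [4,0,-120],
], claw=[0.75,0.75,0.75,0.75,0.75], spin=[0,0,0,0,0])

```text
time: 27.35
tool_pos: [0.5911, -0.1587, 0.3239]
ee_rot: [3.138, 0.03, 0.07]
force: [0.1, 0.6, -0.1]
grip_width: 0.754
```

drive_tool([
  [-40,30,0],
  [-80,80,0],
  [-110,130,0],
  [-130,180,0],
  [-130,200,0],
], claw=[0.75,0.75,0.75,0.75,0.75], spin=[0,0,0,0,0])

```text
time: 27.98
tool_pos: [0.4634, -0.3632, 0.3181]
ee_rot: [3.138, 0.025, 0.069]
force: [1.0, -0.4, 0.3]
grip_width: 0.75
```

```bash
python3 - <<'E'
from rig import r
from h import *
s=r.get_state();print(s["tool_pos"],s["force"],s["time"])
for n in("scene","top"):
    c=r.camera(n);a=c["img"][150:350,130:400] if n=="scene" else c["img"][170:350,150:450]
    cv2.imwrite(f"pics/{n}28.png",cv2.resize(a[:,:,::-1],None,fx=2.6,fy=2.6,interpolation=cv2.INTER_CUBIC))
E
```

```text
[ 0.46342139 -0.36322863  0.31811415] [ 1.04115025 -0.3632445   0.29629693] 27.975
```

View pics/scene28.png

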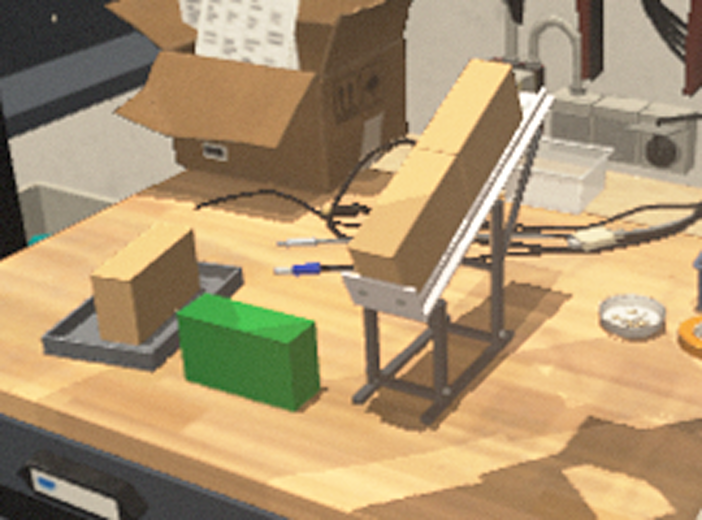

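View pics/top28.png

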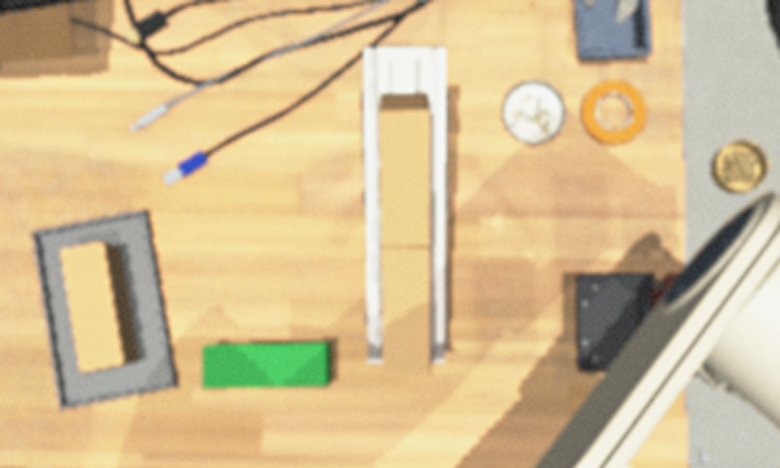

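The first carton stands level inside the tray, and the second is at the stop with the new one flush behind it. The dish (532,112), tape (613,112) and cup (740,165) have not moved, and the arm is clear.

```bash
python3 -c "
from rig import r
print(r.sign_off())"
```

```text
the job is handed in; nothing more can be done
None
```

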